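Load the brake pad carrier and wedge it up to its height mark

TASK

Get the brake pads ready for checking: put the work light that lies across the wedge lane and the bulb carton that stands in the carrier into the open steel tray, seat every brake pad that is there flat and square in a pocket of the carrier, lining up, while the carrier is still down, and only then slide the wooden wedge along its lane under the carrier until the carrier's pointer is level with the tab of the height mark. Leave the wedge in place holding the loaded carrier there, do not shift the height mark, and leave the other things on the bench alone.

Things in the scene. Friction and masses are not known exactly. Their poses are not given: they have to be found in the camera images.
- fixture: lifting fixture fixed to the bench, frame about 280 x 250 mm. Origin on the bench under the carrier's middle; x along the carrier's length, y across, z up. Four guide columns, 10 mm thick, 78 mm high, at x = +-0.117, y = +-0.054 m; gauge column 74 mm high at x = -0.156, y = -0.040.
- lane_entry (a point): open end of the wedge lane, on the bench top. The lane runs from here along the fixture's +y (at its x = 0) under the carrier, between two rails 12 mm high and 46 mm apart (66 mm over their outsides), 238 mm long to a 12 mm high beam. The carrier's edge is 105 mm from here.
- carrier (a joint): height of the carrier above its lowest position, m (0 to 0.026). An aluminium plate 250 (x) x 130 (y) x 14 mm with three pockets, 0.4 kg; at 0 its underside is 27 mm, its top 41 mm above the bench. It slides up and down freely and sinks by its weight.
- roller_line (a point): lowest line (middle) of the free-turning steel roller under the carrier, 12 mm thick, 48 mm long along the fixture's x, over the lane at y = -0.058; 14 mm above the bench when the carrier is down. The wedge's ramp lifts the carrier by it.
- pocket_1 (a point): centre of the floor of the carrier's pocket nearest the gauge column: a recess 54 (x) x 104 (y) x 7 mm deep, edges chamfered, for one pad's backing plate (2 mm play each side); axes as the fixture's; rises with the carrier. A seated pad's centre is 17 mm above this point. Pockets are 80 mm apart along x.
- pocket_2 (a point): centre of the floor of the carrier's pocket in the middle: a recess 54 (x) x 104 (y) x 7 mm deep, edges chamfered, for one pad's backing plate (2 mm play each side); axes as the fixture's; rises with the carrier. A seated pad's centre is 17 mm above this point. Pockets are 80 mm apart along x.
- pocket_3 (a point): centre of the floor of the carrier's pocket farthest from the gauge column: a recess 54 (x) x 104 (y) x 7 mm deep, edges chamfered, for one pad's backing plate (2 mm play each side); axes as the fixture's; rises with the carrier. A seated pad's centre is 17 mm above this point. Pockets are 80 mm apart along x.
- pointer (a point): tip of the pointer, a dark tongue 10 mm wide and 3 mm thick sticking out of the carrier's gauge end (fixture x = -0.144, y = -0.040), 34 mm above the bench when the carrier is down; mid-thickness. It rises with the carrier.
- mark (a point): tip of the height mark, a brass tab 10 mm wide and 3 mm thick on a clamped collar on the gauge column, facing the pointer's tip; mid-thickness. It is set 10 to 20 mm above the pointer's lowest position, differently each time, and stays put unless forced.
- wedge_grip (a point): grip of the loose wooden wedge (0.2 kg), an upright block 24 (x) x 22 (y) mm, top 78 mm above the wedge's underside; this point is on its axis, 61 mm up. Axes as the wedge: +y towards the nose, which is 158 mm ahead; z up. The wedge goes into the lane nose first, its y along the fixture's +y.
- wedge_nose (a point): underside of the wedge's nose. The wedge is 40 mm wide, 175 mm long; its top rises evenly 1 in 4 from 5 mm at the nose to 38.75 mm at 135 mm behind it, then is flat. It begins to lift with the nose 36 mm past the roller, then 1 mm for each 4 mm. Takes under 15 N; stays where left.
- light_mid (a point): olive and grey pen-shaped work light, 158 mm long (along its y), 26 mm wide, 20 mm thick; this point is its centre, half-way up (10 mm). It starts lying across the two rails of the wedge lane, its underside 12 mm above the bench; 0.09 kg.
- bulb_box_mid (a point): small orange bulb carton, 42 x 42 mm, 62 mm high, 0.04 kg; this point is its centre, 31 mm above its underside. It starts upright on the floor of the middle pocket of the carrier, its faces about parallel to its x and y axes.
- tray: open steel tray 220 (x) x 120 (y) mm, 28 mm high, walls and floor 4 mm, fixed to the bench left of the fixture; origin at the centre of its underside.
- pad_a_mid (a point): brake pad a (alike; two or three are present): steel backing plate 50 x 100 x 8 mm, grey lining block 36 x 84 x 26 mm centred on it, 34 mm high in all, 0.15 kg. This point: its centre, 17 mm above its underside. x across the lining's 36 mm width (grip here, above the plate), y lengthwise, z up out of the lining. Same when turned half round.
- pad_b_mid (a point): brake pad b (alike; two or three are present): steel backing plate 50 x 100 x 8 mm, grey lining block 36 x 84 x 26 mm centred on it, 34 mm high in all, 0.15 kg. This point: its centre, 17 mm above its underside. x across the lining's 36 mm width (grip here, above the plate), y lengthwise, z up out of the lining. Same when turned half round.
- pad_c_mid (a point): brake pad c (alike; two or three are present): steel backing plate 50 x 100 x 8 mm, grey lining block 36 x 84 x 26 mm centred on it, 34 mm high in all, 0.15 kg. This point: its centre, 17 mm above its underside. x across the lining's 36 mm width (grip here, above the plate), y lengthwise, z up out of the lining. Same when turned half round.
- bearing: bystander: steel ball bearing 52 mm across, 15 mm high, lying flat; leave alone. Origin at its underside.
- wrench_2: bystander: small chrome combination wrench 160 mm long lying on the bench; leave alone. Origin at its underside.
- tape_black: bystander: roll of black tape 64 mm across, 19 mm high, lying flat; leave alone. Origin at its underside.
Not all that is in view belongs to the job. There is more than one size of the part that bears bulb_box_mid; the job needs the smaller.

How it is judged:
On the way, in this order (a step that is already met when the one before it is completed fails the run):
1. every pad that is there sits flat and square in a pocket while the carrier is down (((horizontal distance between pad_a_mid and pocket_1 below 0.005 m and z of pad_a_mid in the frame of pocket_1 between 0.0145 and 0.0195 m and angle between the y axis of pad_a_mid and the y axis of pocket_1, either way round below 0.08 rad and angle between pad_a_mid's own z axis and vertical below 0.06 rad) or (horizontal distance between pad_a_mid and pocket_2 below 0.005 m and z of pad_a_mid in the frame of pocket_2 between 0.0145 and 0.0195 m and angle between the y axis of pad_a_mid and the y axis of pocket_2, either way round below 0.08 rad and angle between pad_a_mid's own z axis and vertical below 0.06 rad) or (horizontal distance between pad_a_mid and pocket_3 below 0.005 m and z of pad_a_mid in the frame of pocket_3 between 0.0145 and 0.0195 m and angle between the y axis of pad_a_mid and the y axis of pocket_3, either way round below 0.08 rad and angle between pad_a_mid's own z axis and vertical below 0.06 rad)) and ((horizontal distance between pad_b_mid and pocket_1 below 0.005 m and z of pad_b_mid in the frame of pocket_1 between 0.0145 and 0.0195 m and angle between the y axis of pad_b_mid and the y axis of pocket_1, either way round below 0.08 rad and angle between pad_b_mid's own z axis and vertical below 0.06 rad) or (horizontal distance between pad_b_mid and pocket_2 below 0.005 m and z of pad_b_mid in the frame of pocket_2 between 0.0145 and 0.0195 m and angle between the y axis of pad_b_mid and the y axis of pocket_2, either way round below 0.08 rad and angle between pad_b_mid's own z axis and vertical below 0.06 rad) or (horizontal distance between pad_b_mid and pocket_3 below 0.005 m and z of pad_b_mid in the frame of pocket_3 between 0.0145 and 0.0195 m and angle between the y axis of pad_b_mid and the y axis of pocket_3, either way round below 0.08 rad and angle between pad_b_mid's own z axis and vertical below 0.06 rad)) and ((horizontal distance between pad_c_mid and pocket_1 below 0.005 m and z of pad_c_mid in the frame of pocket_1 between 0.0145 and 0.0195 m and angle between the y axis of pad_c_mid and the y axis of pocket_1, either way round below 0.08 rad and angle between pad_c_mid's own z axis and vertical below 0.06 rad) or (horizontal distance between pad_c_mid and pocket_2 below 0.005 m and z of pad_c_mid in the frame of pocket_2 between 0.0145 and 0.0195 m and angle between the y axis of pad_c_mid and the y axis of pocket_2, either way round below 0.08 rad and angle between pad_c_mid's own z axis and vertical below 0.06 rad) or (horizontal distance between pad_c_mid and pocket_3 below 0.005 m and z of pad_c_mid in the frame of pocket_3 between 0.0145 and 0.0195 m and angle between the y axis of pad_c_mid and the y axis of pocket_3, either way round below 0.08 rad and angle between pad_c_mid's own z axis and vertical below 0.06 rad)) and value of joint carrier below 0.003 m), for 0.2 s.
2. the wedge has raised the loaded carrier so that the pointer is level with the mark (within 3 mm) (z of pointer in the frame of mark between -0.003 and 0.003 m), for 0.3 s.
At the end, for the whole second after the job is handed in: Pointer within 3 mm of the mark's height, at rest on the wedge; every present pad in a pocket, lining up: within 5 mm of its centre, 2.5 mm of its seated height, square within 0.08 and flat within 0.06 rad; work light and carton in the tray, down on its floor (all of step 2 and ((horizontal distance between pad_a_mid and pocket_1 below 0.005 m and z of pad_a_mid in the frame of pocket_1 between 0.0145 and 0.0195 m and angle between the y axis of pad_a_mid and the y axis of pocket_1, either way round below 0.08 rad and angle between pad_a_mid's own z axis and vertical below 0.06 rad) or (horizontal distance between pad_a_mid and pocket_2 below 0.005 m and z of pad_a_mid in the frame of pocket_2 between 0.0145 and 0.0195 m and angle between the y axis of pad_a_mid and the y axis of pocket_2, either way round below 0.08 rad and angle between pad_a_mid's own z axis and vertical below 0.06 rad) or (horizontal distance between pad_a_mid and pocket_3 below 0.005 m and z of pad_a_mid in the frame of pocket_3 between 0.0145 and 0.0195 m and angle between the y axis of pad_a_mid and the y axis of pocket_3, either way round below 0.08 rad and angle between pad_a_mid's own z axis and vertical below 0.06 rad)) and ((horizontal distance between pad_b_mid and pocket_1 below 0.005 m and z of pad_b_mid in the frame of pocket_1 between 0.0145 and 0.0195 m and angle between the y axis of pad_b_mid and the y axis of pocket_1, either way round below 0.08 rad and angle between pad_b_mid's own z axis and vertical below 0.06 rad) or (horizontal distance between pad_b_mid and pocket_2 below 0.005 m and z of pad_b_mid in the frame of pocket_2 between 0.0145 and 0.0195 m and angle between the y axis of pad_b_mid and the y axis of pocket_2, either way round below 0.08 rad and angle between pad_b_mid's own z axis and vertical below 0.06 rad) or (horizontal distance between pad_b_mid and pocket_3 below 0.005 m and z of pad_b_mid in the frame of pocket_3 between 0.0145 and 0.0195 m and angle between the y axis of pad_b_mid and the y axis of pocket_3, either way round below 0.08 rad and angle between pad_b_mid's own z axis and vertical below 0.06 rad)) and ((horizontal distance between pad_c_mid and pocket_1 below 0.005 m and z of pad_c_mid in the frame of pocket_1 between 0.0145 and 0.0195 m and angle between the y axis of pad_c_mid and the y axis of pocket_1, either way round below 0.08 rad and angle between pad_c_mid's own z axis and vertical below 0.06 rad) or (horizontal distance between pad_c_mid and pocket_2 below 0.005 m and z of pad_c_mid in the frame of pocket_2 between 0.0145 and 0.0195 m and angle between the y axis of pad_c_mid and the y axis of pocket_2, either way round below 0.08 rad and angle between pad_c_mid's own z axis and vertical below 0.06 rad) or (horizontal distance between pad_c_mid and pocket_3 below 0.005 m and z of pad_c_mid in the frame of pocket_3 between 0.0145 and 0.0195 m and angle between the y axis of pad_c_mid and the y axis of pocket_3, either way round below 0.08 rad and angle between pad_c_mid's own z axis and vertical below 0.06 rad)) and x of light_mid in the frame of tray between -0.1 and 0.1 m and y of light_mid in the frame of tray between -0.05 and 0.05 m and z of light_mid in the frame of tray below 0.022 m and x of bulb_box_mid in the frame of tray between -0.1 and 0.1 m and y of bulb_box_mid in the frame of tray between -0.05 and 0.05 m and z of bulb_box_mid in the frame of tray below 0.045 m and velocity of joint carrier between -0.005 and 0.005 m/s); the robot touches nothing.
It fails at once if the height mark is shifted by more than 4 mm (distance of mark from where it was at the start of the episode above 0.004 m).
It fails at once if a bystander (bearing) is moved by more than 40 mm (distance of bearing from where it was at the start of the episode above 0.04 m).
It fails at once if a bystander (wrench_2) is moved by more than 40 mm (distance of wrench_2 from where it was at the start of the episode above 0.04 m).
It fails at once if a bystander (tape_black) is moved by more than 40 mm (distance of tape_black from where it was at the start of the episode above 0.04 m).
Of pad_a, pad_b, pad_c only 2 to 3 are there at a start; the rules pass over those that are not, and their reading is None.
At some moment in a run one of pad_a, pad_b, pad_c, wedge may be knocked a few centimetres aside while the robot is not near it.
Once in a run the grip may slacken for a moment while it holds something.
It also fails if it takes over 208 s, if anything falls off the work surface, if the arm or the gripper's body presses on something with over 40 N, if the wrist force passes 120 N, or if a joint passes its speed limit or range.

ROBOT

A 6-joint arm with a two-finger parallel gripper is mounted at the origin on a cart in front of the work surface, level with it; the furniture and walls round the work are solid. World frame = base frame: x ahead of the robot, y to its left, z up, the work surface at z = 0. Lengths are in m, angles in rad, forces in N, time in s.
With the tool pointing down it reaches from about 0.375 to 0.975 m from the base axis. Payload 3.8 kg.
Tool frame: the origin (TCP) lies midway between the tips of the shut fingers; the grasp point (between the pads) lies 19 mm behind it; z points along the fingers, y is the line along which they close (so a half turn about z gives the same grasp; the last joint's range is limited). The gripper opens to 85 mm and grips with 20 to 120 N. Pads are 22 mm wide; open, the fingers measure 114 mm over their backs; the gripper's body (76 mm by 85 mm) begins 54 mm behind the grasp point. The pads swing forward as they close: fully open they stand 13 mm farther back than shut.
Start: joints at [1.178, 0.264, 1.604, -0, 1.274, -0.037], TCP at [0.235, 0.633, 0.231] pointing down, gripper open.
Joint ranges: [-2.63, 2.63], [-0.94, 2.18], [0.31, 2.57], [-1.31, 4.45], [0, 2.66], [-2.55, 2.55]. Speed limits (rad/s): [2.57, 2.57, 3.14, 3.14, 3.14, 3.14].

INTERFACE

Orientations are given as a rotation vector (axis times angle).
In Python, from workcell import read_state, vision, ticket gives the robot as it stands. The module is installed in compiled form; this text tells all that it offers.
- The arm moves only by the tool jog_arm, never from a script. Its arguments are lists of equal length, an entry for each row: "turn": the turn, a rotation vector about the tool's x, y, z in rad, a list of three; "delta_pos": the shift along the tool's x, y, z in m, a list of three; "gripper": the finger opening in m, from 0 to 0.0854. In form: {"turn": [[rx, ry, rz], ...], "delta_pos": [[dx, dy, dz], ...], "gripper": [gripper, ...]}. A call has 1 to 20 rows; each row shifts and turns the commanded pose from where the row before left it, along the tool's axes as they then stand; what a row does not reach is not made up. A row lasts 1/12 s, in which the tool goes at most 41.7 mm and 7.16 degrees, less where a joint would pass 70% of its speed; a pose out of reach is approached as far as the arm can. A call with a gripper value outside its range is refused whole. The fingers move at their own pace and stop on an object; "grip_force" is the grip in N (left out, the last holds). Time passes only in rows, so rows that do not move let the fingers close. It gives the time, the measured TCP pose, the force, the opening and the grip force at its end, in the units of the state.
- read_state(): the state, without advancing time (a new reading comes with each control period).
- vision.read_camera(name): name is "scene" or "top" or "wrist"; returns the picture (420x560x3 uint8, red, green, blue); there is no depth.
- vision.calibration(name): a dict with "vfov" (degrees; the focal length in pixels is half the picture's height over the tangent of half this angle, whatever the lens; pixels are square), "cx", "cy" (the principal point, pixels), "R" (3x3) and "t" (3): a world point X has camera coordinates R X + t; the wrist camera has in their place "mount" (4x4, takes a point from camera to tool coordinates, whose origin is the TCP and whose axes are the flange's). Camera axes: x right, y down, z forward; pixel columns grow to the right and rows downward; lengths in m; the calibration is good to about 2 mm. The wrist camera is an equidistant fisheye: a pixel r from the principal point sees the ray r / f radians off the axis. A picture is of the moment at which its call begins: read the wrist's pose just before it. calibration takes no time and is no camera call.
- ticket.finish_job(): hands the job in; it is judged then, once.
The state is a dict: "time": time; "q": joint angles; "joint_vel": joint speeds; "joint_torque": joint torques, N m; "tool_pos": TCP position; "tcp_rot": TCP orientation; "wrist_force": force on the tool from outside, world axes, zero at the start; "torque": the same for the moment, N m; "width": opening from 0.0 (shut) to 1.0 (fully open); "grip_force": force on a finger pad.
Only numpy, scipy, OpenCV 4.12 (cv2) and the standard library are available. Lean on these libraries where they do the work, as an engineer would, in place of code of your own. Each camera call takes 0.05 s, during which the arm holds its last target. There are 200 camera calls.

## Working session

There is one attempt and no reset: what is moved stays moved. The work goes in short steps, Python scripts to look and compute and a tool call to move; the robot and the scene stay as the last step left them, time stands still between calls to the robot, and variables do not carry over. Pictures are saved under pics/ and viewed, at most 14 in all, crops included, and the job is handed in when it is done.

Besides the shell and the picture viewer there is one more tool, called after "Call:" by a JSON object that holds its "name" and its "arguments". jog_arm: Moves the arm, as the interface text tells. Its arguments: {"type":"object","properties":{"turn":{"type":"array","items":{"type":"array","items":{"type":"number"}}},"delta_pos":{"type":"array","items":{"type":"array","items":{"type":"number"}}},"gripper":{"type":"array","items":{"type":"number"}},"grip_force":{"type":"number"}},"required":["turn","delta_pos","gripper"]}

```bash
mkdir -p pics; cat > h.py <<'E'
import numpy as np, cv2
from scipy.spatial.transform import Rotation as Ro
from workcell import read_state, vision, ticket
def snap(n,f):
    s=read_state(); im=vision.read_camera(n); cv2.imwrite(f'pics/{f}.png',im[:,:,::-1]); np.save(f'pics/{f}.npy',np.r_[s['tool_pos'],s['tcp_rot']]); return im
def ray(n,uv,pose=None):
    c=vision.calibration(n); f=210/np.tan(np.radians(c['vfov'])/2)
    d=np.array([uv[0]-c['cx'],uv[1]-c['cy']],float)
    if n=='wrist':
        r=np.linalg.norm(d); th=r/f; v=np.r_[d/max(r,1e-9)*np.sin(th),np.cos(th)]
        M=np.array(c['mount']); R=Ro.from_rotvec(pose[3:]).as_matrix()
        return R@M[:3,3]+pose[:3], R@M[:3,:3]@v
    R=np.array(c['R']);t=np.array(c['t']); return -R.T@t, R.T@np.r_[d/f,1]
def pl(n,uv,z,pose=None):
    o,d=ray(n,uv,pose); return o+d*(z-o[2])/d[2]
def proj(n,X,pose=None):
    c=vision.calibration(n); f=210/np.tan(np.radians(c['vfov'])/2)
    if n=='wrist':
        M=np.array(c['mount']); R=Ro.from_rotvec(pose[3:]).as_matrix()
        p=M[:3,:3].T@(R.T@(np.array(X)-pose[:3])-M[:3,3]); th=np.arctan2(np.hypot(p[0],p[1]),p[2]); q=p[:2]/np.hypot(p[0],p[1])*th*f
    else:
        p=np.array(c['R'])@np.array(X)+np.array(c['t']); q=p[:2]/p[2]*f
    return q+[c['cx'],c['cy']]
def tri(a,b):
    (o1,d1),(o2,d2)=a,b; d1=d1/np.linalg.norm(d1); d2=d2/np.linalg.norm(d2)
    A=np.c_[d1,-d2]; s=np.linalg.lstsq(A,o2-o1,rcond=None)[0]
    p,q=o1+s[0]*d1,o2+s[1]*d2; return (p+q)/2,np.linalg.norm(p-q)
E
python3 - <<'E'
from h import *
for n in ('scene','top','wrist'):
    im=snap(n,n+'0'); c=vision.calibration(n); print(n,{k:np.round(v,3).tolist() for k,v in c.items()})
print(read_state())
E
```

```text
scene {'vfov': 51.667, 'cx': 282.633, 'cy': 202.785, 'R': [[0.823, -0.568, -0.014], [-0.361, -0.504, -0.784], [0.438, 0.651, -0.62]], 't': [-0.422, 0.234, 0.916]}
top {'vfov': 49.83, 'cx': 271.133, 'cy': 209.742, 'R': [[0.024, -1.0, 0.006], [-0.981, -0.024, -0.193], [0.193, -0.001, -0.981]], 't': [-0.037, 0.498, 1.235]}
wrist {'vfov': 65.706, 'cx': 278.483, 'cy': 212.381, 'mount': [[-0.001, -0.966, -0.26, 0.065], [1.0, -0.001, 0.001, 0.001], [-0.001, -0.26, 0.966, -0.142], [0.0, 0.0, 0.0, 1.0]]}
{'time': 0.15, 'q': array([ 1.17810676e+00,  2.64605427e-01,  1.60507257e+00,  3.08765321e-06,
        1.27368838e+00, -3.68926905e-02]), 'joint_vel': array([ 0.00044975, -0.0021291 , -0.00277929,  0.0014841 ,  0.00224138,
       -0.00123267]), 'joint_torque': array([-5.10321097e-04, -5.15907276e+01, -3.67958236e+01, -2.34265173e-05,
        8.18511529e-03,  5.38776465e-05]), 'tool_pos': array([0.23490632, 0.6322003 , 0.23022433]), 'tcp_rot': array([-5.55874948e-01, -3.09163495e+00,  2.72082527e-03]), 'wrist_force': array([-0.03706603,  0.39748598, -0.03945236]), 'torque': array([ 0.03169314, -0.05479128, -0.02385766]), 'grip_force': 0.0, 'width': 1.00157255759005}
```

View pics/top0.png

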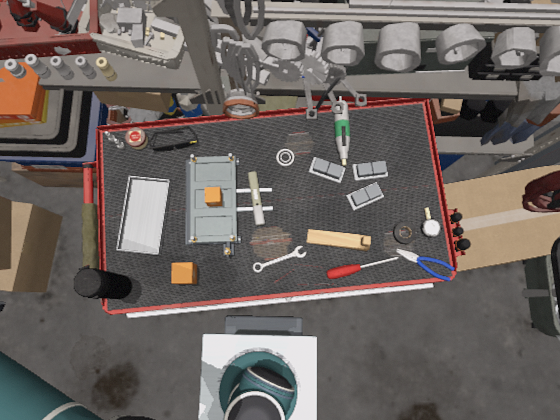

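View pics/scene0.png

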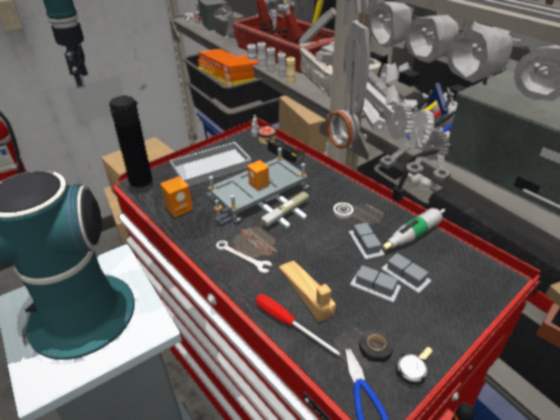

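The top view shows the tray at (145,215) and the carrier at (212,200), with the gauge column at its lower end (228,250). The small carton is in the middle pocket at (213,197), and the larger decoy carton is at (184,273). The light lies across the rails at (256,198). The wedge is at (340,240) with its grip at right (364,241) and its nose at left. There are three pads at (327,169), (370,170) and (365,196), all lining up. The scene view agrees.

```bash
python3 - <<'E'
from h import *
for k,uv,z in [('traycorners',(131,178),.028),('',(168,181),.028),('',(159,253),.028),('',(119,247),.028),('carrier',(189,157),.041),('',(236,157),.041),('',(237,241),.041),('',(189,241),.041),('col',(195,157),.078),('col',(232,156),.078),('col',(238,237),.078),('col',(192,239),.078),('gauge',(228,246),.07),('carton',(213,195),.09),('light a',(253,175),.022),('light b',(259,221),.022),('pad1',(327,168),.03),('pad2',(370,169),.03),('pad3',(365,195),.03),('grip',(365,240),.078),('nose',(308,235),.005),('railend',(272,190),.012),('railend',(272,208),.012),('bearing',(285,157),.01),('wrench',(278,260),.01),('tape',(403,233),.019)]:
    print(k,uv,np.round(pl('top',uv,z),3))
E
```

```text
traycorners (131, 178) [0.587 0.386 0.028]
 (168, 181) [0.58  0.278 0.028]
 (159, 253) [0.37  0.289 0.028]
 (119, 247) [0.384 0.403 0.028]
carrier (189, 157) [0.651 0.218 0.041]
 (236, 157) [0.654 0.081 0.041]
 (237, 241) [0.408 0.069 0.041]
 (189, 241) [0.404 0.204 0.041]
col (195, 157) [0.64  0.194 0.078]
col (232, 156) [0.645 0.09  0.078]
col (238, 237) [0.414 0.064 0.078]
col (192, 239) [0.406 0.189 0.078]
gauge (228, 246) [0.39  0.091 0.07 ]
carton (213, 195) [0.528 0.136 0.09 ]
light a (253, 175) [0.606 0.031 0.022]
light b (259, 221) [0.47  0.009 0.022]
pad1 (327, 168) [ 0.631 -0.186  0.03 ]
pad2 (370, 169) [ 0.631 -0.313  0.03 ]
pad3 (365, 195) [ 0.552 -0.297  0.03 ]
grip (365, 240) [ 0.414 -0.284  0.078]
nose (308, 235) [ 0.435 -0.134  0.005]
railend (272, 190) [ 0.565 -0.026  0.012]
railend (272, 208) [ 0.511 -0.028  0.012]
bearing (285, 157) [ 0.668 -0.063  0.01 ]
wrench (278, 260) [ 0.36  -0.048  0.01 ]
tape (403, 233) [ 0.445 -0.407  0.019]
```

```bash
cat >> h.py <<'E'
def yaw0():
    s=read_state(); R=Ro.from_rotvec(s['tcp_rot']).as_matrix(); return np.array(s['tool_pos']), np.arctan2(R[1,1],R[0,1])
def plan(wps,p=None,y=None,vmax=.04,wmax=.11):
    """wps (x,y,z,yaw[,vmax]); prints n rows x (turnz, dx,dy,dz), moves in tool axes before the turn of the row; keeps rounding from piling up"""
    p0,y0=yaw0(); p=p0 if p is None else np.array(p); y=y0 if y is None else y
    s=read_state(); print('from',np.round(p,4),round(y,3),'q1',round(s['q'][0],2),'q6',round(s['q'][5],2))
    for w in wps:
        t=np.array(w[:3]); v=w[4] if len(w)>4 else vmax
        dy=w[3]-y; n=int(max(1,np.ceil(max(np.linalg.norm(t-p)/v,abs(dy)/wmax-1e-6))))
        T=[];D=[]
        for k in range(n):
            st=(t-p)/(n-k); tz=round((w[3]-y)/(n-k),3)
            ex=np.array([-np.sin(y),np.cos(y),0]); ey=np.array([np.cos(y),np.sin(y),0])
            d=np.round([st@ex,st@ey,-st[2]],4); p=p+d[0]*ex+d[1]*ey-np.array([0,0,d[2]]); y-= -tz
            T.append([0,0,-tz]); D.append(d.tolist())
        print('to',w,'rows',n); print(str(T).replace(' ','')); print(str(D).replace(' ',''))
    return p,y
E
python3 - <<'E'
from h import *
plan([(.43,.56,.32,.9),(.53,.17,.28,.05)])
print(pl('top',(122,287),0),ray('top',(90,283)))
E
```

```text
from [0.2349 0.6322 0.2302] 1.215 q1 1.18 q6 -0.04
to (0.43, 0.56, 0.32, 0.9) rows 6
[[0,0,np.float64(0.052)],[0,0,np.float64(0.053)],[0,0,np.float64(0.052)],[0,0,np.float64(0.053)],[0,0,np.float64(0.052)],[0,0,np.float64(0.053)]]
[[-0.0347,0.0,-0.015],[-0.0346,0.0019,-0.015],[-0.0345,0.0037,-0.0149],[-0.0342,0.0055,-0.015],[-0.0339,0.0072,-0.0149],[-0.0335,0.009,-0.015]]
to (0.53, 0.17, 0.28, 0.05) rows 11
[[0,0,np.float64(0.077)],[0,0,np.float64(0.077)],[0,0,np.float64(0.077)],[0,0,np.float64(0.077)],[0,0,np.float64(0.077)],[0,0,np.float64(0.077)],[0,0,np.float64(0.078)],[0,0,np.float64(0.077)],[0,0,np.float64(0.078)],[0,0,np.float64(0.077)],[0,0,np.float64(0.078)]]
[[-0.0292,-0.0221,0.0036],[-0.0308,-0.0198,0.0036],[-0.0322,-0.0174,0.0036],[-0.0334,-0.0149,0.0037],[-0.0345,-0.0122,0.0036],[-0.0353,-0.0096,0.0037],[-0.036,-0.0068,0.0036],[-0.0364,-0.004,0.0037],[-0.0366,-0.0012,0.0036],[-0.0365,0.0017,0.0037],[-0.0363,0.0045,0.0036]]
[0.2731594  0.39394822 0.        ] (array([ 0.25012356, -0.0237426 ,  1.30819338]), array([ 0.02489378,  0.39540216, -1.0147978 ]))
```

Call:
{"name": "jog_arm", "arguments": {"turn": [[0, 0, 0.052], [0, 0, 0.053], [0, 0, 0.052], [0, 0, 0.053], [0, 0, 0.052], [0, 0, 0.053], [0, 0, 0.077], [0, 0, 0.077], [0, 0, 0.077], [0, 0, 0.077], [0, 0, 0.077], [0, 0, 0.077], [0, 0, 0.078], [0, 0, 0.077], [0, 0, 0.078], [0, 0, 0.077], [0, 0, 0.078], [0, 0, 0], [0, 0, 0], [0, 0, 0]], "delta_pos": [[-0.0347, 0.0, -0.015], [-0.0346, 0.0019, -0.015], [-0.0345, 0.0037, -0.0149], [-0.0342, 0.0055, -0.015], [-0.0339, 0.0072, -0.0149], [-0.0335, 0.009, -0.015], [-0.0292, -0.0221, 0.0036], [-0.0308, -0.0198, 0.0036], [-0.0322, -0.0174, 0.0036], [-0.0334, -0.0149, 0.0037], [-0.0345, -0.0122, 0.0036], [-0.0353, -0.0096, 0.0037], [-0.036, -0.0068, 0.0036], [-0.0364, -0.004, 0.0037], [-0.0366, -0.0012, 0.0036], [-0.0365, 0.0017, 0.0037], [-0.0363, 0.0045, 0.0036], [0, 0, 0], [0, 0, 0], [0, 0, 0]], "gripper": [0.085, 0.085, 0.085, 0.085, 0.085, 0.085, 0.085, 0.085, 0.085, 0.085, 0.085, 0.085, 0.085, 0.085, 0.085, 0.085, 0.085, 0.085, 0.085, 0.085]}}

```text
time: 1.82
tool_pos: [0.5301, 0.1706, 0.2809]
tcp_rot: [-2.165, -2.275, -0.0]
wrist_force: [-0.6, 1.4, 0.4]
width: 0.995
grip_force: 0.0
```

```bash
python3 - <<'E'
from h import *
im=snap('wrist','w1'); p,y=yaw0(); print(p,y,read_state()['tcp_rot'],read_state()['q'])
cv2.imwrite('pics/w1b.png',cv2.resize(im[:,:,::-1],(800,600)))
E
```

```text
[0.53001193 0.17120133 0.28107621] 0.05086741110636062 [-2.16386856e+00 -2.27683639e+00 -3.70479256e-04] [2.67357510e-01 1.28087218e-02 1.79623183e+00 5.87205389e-04
 1.33262129e+00 2.16351591e-01]
```

View pics/w1b.png

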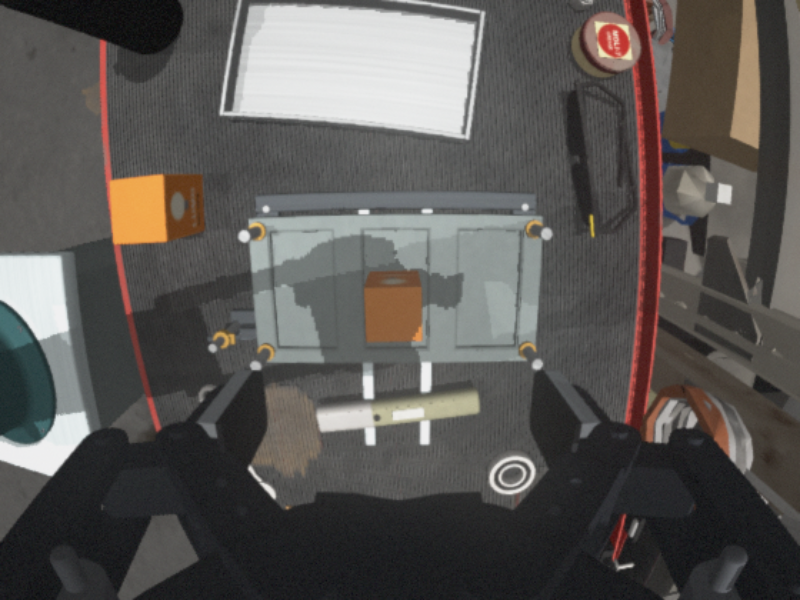

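The wrist view (800x600 scale) shows the four column caps at (244,237), (546,234), (256,366) and (537,364). The carrier's far corners are (250,215) and (543,215), and its near corners (257,363) and (538,362). The light runs from (318,417) to (479,401), and the tray rim corners are (237,0), (484,10), (468,138) and (221,114). The carton top is around (393,278), and the mark and gauge column are at (220,340).

```bash
python3 - <<'E'
from h import *
P=np.load('pics/w1.npy'); s=.7
for k,uv,z in [('col',(244,237),.078),('col',(546,234),.078),('col',(256,366),.078),('col',(537,364),.078),('car',(250,215),.041),('car',(543,215),.041),('car',(538,362),.041),('car',(257,363),.041),('tray',(237,0),.028),('tray',(484,10),.028),('tray',(468,138),.028),('tray',(221,114),.028),('p2',(362,231),.041),('p2',(428,231),.041),('cartontop',(367,272),.096),('',(420,272),.096),('',(418,288),.096),('',(366,286),.096),('lightends',(318,417),.022),('',(479,401),.022),('railend',(370,445),.012),('',(425,445),.012),('gauge',(216,342),.074),('pocket1',(273,233),.041),('p3',(520,232),.041),('bearing',(512,475),.015)]:
    print(k,np.round(pl('wrist',np.array(uv)*s,z,P),4))
# colour mask for light & carton
im=cv2.imread('pics/w1.png'); hsv=cv2.cvtColor(im,cv2.COLOR_BGR2HSV)
E
```

```text
col [0.4111 0.1917 0.078 ]
col [0.6434 0.2053 0.078 ]
col [0.4176 0.0852 0.078 ]
col [0.6497 0.0984 0.078 ]
car [0.4041 0.2059 0.041 ]
car [0.6516 0.2179 0.041 ]
car [0.6635 0.0855 0.041 ]
car [0.4069 0.072  0.041 ]
tray [0.376  0.4039 0.028 ]
tray [0.5943 0.3963 0.028 ]
tray [0.5849 0.278  0.028 ]
tray [0.3698 0.2952 0.028 ]
p2 [0.5003 0.1949 0.041 ]
p2 [0.5546 0.1975 0.041 ]
cartontop [0.5088 0.1715 0.096 ]
 [0.5467 0.1734 0.096 ]
 [0.546  0.1615 0.096 ]
 [0.5084 0.1612 0.096 ]
lightends [0.4601 0.0099 0.022 ]
 [0.6166 0.0354 0.022 ]
railend [ 0.5119 -0.0256  0.012 ]
 [ 0.5686 -0.0229  0.012 ]
gauge [0.3814 0.1025 0.074 ]
pocket1 [0.4247 0.1908 0.041 ]
p3 [0.6325 0.2018 0.041 ]
bearing [ 0.6667 -0.0593  0.015 ]
```

```bash
sed -i 's/T.append(\[0,0,-tz\])/T.append([0,0,float(-tz)])/' h.py; python3 - <<'E'
from h import *
P=np.load('pics/w1.npy'); s=.7
print(pl('wrist',np.array((365,342))*s,.096,P),pl('wrist',np.array((420,341))*s,.096,P))
plan([(.538,.023,.13,1.732),(.538,.023,.011,1.732,.03)])
E
```

```text
[0.5089756  0.11830879 0.096     ] [0.54995479 0.12113033 0.096     ]
from [0.53   0.1712 0.2811] 0.051 q1 0.27 q6 0.22
to (0.538, 0.023, 0.13, 1.732) rows 16
[[0,0,-0.105],[0,0,-0.105],[0,0,-0.105],[0,0,-0.105],[0,0,-0.105],[0,0,-0.105],[0,0,-0.105],[0,0,-0.105],[0,0,-0.105],[0,0,-0.105],[0,0,-0.105],[0,0,-0.105],[0,0,-0.105],[0,0,-0.105],[0,0,-0.106],[0,0,-0.105]]
[[-0.0093,0.0,0.0094],[-0.0092,-0.0009,0.0094],[-0.0091,-0.0019,0.0094],[-0.0088,-0.0028,0.0095],[-0.0085,-0.0038,0.0094],[-0.008,-0.0046,0.0095],[-0.0075,-0.0054,0.0094],[-0.0069,-0.0062,0.0095],[-0.0062,-0.0069,0.0094],[-0.0055,-0.0075,0.0095],[-0.0046,-0.008,0.0094],[-0.0038,-0.0085,0.0095],[-0.0028,-0.0088,0.0094],[-0.0019,-0.0091,0.0095],[-0.001,-0.0093,0.0094],[0.0,-0.0093,0.0095]]
to (0.538, 0.023, 0.011, 1.732, 0.03) rows 4
[[0,0,-0.0],[0,0,-0.0],[0,0,-0.0],[0,0,-0.0]]
[[0.0,0.0,0.0297],[0.0,0.0,0.0298],[0.0,0.0,0.0297],[0.0,0.0,0.0298]]
```

Call:
{"name": "jog_arm", "arguments": {"turn": [[0, 0, 0], [0, 0, 0], [0, 0, 0], [0, 0, 0], [0, 0, 0], [0, 0, 0], [0, 0, -0.12], [0, 0, -0.12], [0, 0, -0.12], [0, 0, -0.12], [0, 0, -0.12], [0, 0, -0.12], [0, 0, -0.12], [0, 0, -0.12], [0, 0, -0.12], [0, 0, -0.12], [0, 0, -0.12], [0, 0, -0.12], [0, 0, -0.12], [0, 0, -0.12]], "delta_pos": [[-0.0247, 0.0001, 0.0252], [-0.0247, 0.0001, 0.0252], [-0.0247, 0.0001, 0.0252], [-0.0247, 0.0001, 0.0252], [-0.0247, 0.0001, 0.0252], [-0.0247, 0.0001, 0.0252], [0, 0, 0], [0, 0, 0], [0, 0, 0], [0, 0, 0], [0, 0, 0], [0, 0, 0], [0, 0, 0], [0, 0, 0], [0, 0, 0], [0, 0, 0], [0, 0, 0], [0, 0, 0], [0, 0, 0], [0, 0, 0]], "gripper": [0.055, 0.055, 0.055, 0.055, 0.055, 0.055, 0.055, 0.055, 0.055, 0.055, 0.055, 0.055, 0.055, 0.055, 0.055, 0.055, 0.055, 0.055, 0.055, 0.055]}}

```text
time: 3.53
tool_pos: [0.5385, 0.0244, 0.1301]
tcp_rot: [-0.264, 3.13, 0.0]
wrist_force: [-0.2, -0.2, -0.5]
width: 0.647
grip_force: 0.0
```

Call:
{"name": "jog_arm", "arguments": {"turn": [[0, 0, 0], [0, 0, 0], [0, 0, 0], [0, 0, 0], [0, 0, 0], [0, 0, 0]], "delta_pos": [[0, 0, 0], [0, 0, 0.03], [0, 0, 0.03], [0, 0, 0.03], [0, 0, 0.025], [0, 0, 0.002]], "gripper": [0.055, 0.055, 0.055, 0.055, 0.055, 0.055]}}

```text
time: 4.03
tool_pos: [0.5336, 0.0237, 0.008]
tcp_rot: [0.247, -3.122, -0.001]
wrist_force: [-1.5, 0.5, -0.6]
width: 0.642
grip_force: 0.0
```

Call:
{"name": "jog_arm", "arguments": {"turn": [[0, 0, 0], [0, 0, 0], [0, 0, 0], [0, 0, 0], [0, 0, 0], [0, 0, 0], [0, 0, 0], [0, 0, 0]], "delta_pos": [[0, 0, 0], [0, 0, 0], [0, 0, 0], [0, 0, 0], [0, 0, 0], [0, 0, 0], [0, 0, 0], [0, 0, 0]], "gripper": [0.01, 0.01, 0.01, 0.01, 0.01, 0.01, 0.01, 0.01], "grip_force": 50}}

```text
time: 4.7
tool_pos: [0.5399, 0.0226, 0.0148]
tcp_rot: [-0.249, 3.128, 0.0]
wrist_force: [-1.0, 0.9, 5.7]
width: 0.289
grip_force: 50.2
```

```bash
python3 - <<'E'
from h import *
c=(.538,.023,.013)
p,y=yaw0(); print(p,y,read_state()['width'])
plan([(p[0],p[1],.12,y),(.480,.328,.12,1.514),(.480,.328,.007,1.514,.03)])
E
```

```text
[0.53994224 0.02263029 0.01478239] 1.7295393773297392 0.2888343014099148
from [0.5399 0.0226 0.0148] 1.73 q1 -0.0 q6 -1.73
to (np.float64(0.5399422405109146), np.float64(0.02263028643428088), 0.12, np.float64(1.7295393773297392)) rows 3
[[0,0,-0.0],[0,0,-0.0],[0,0,-0.0]]
[[0.0,0.0,-0.0351],[0.0,0.0,-0.0351],[0.0,0.0,-0.035]]
to (0.48, 0.328, 0.12, 1.514) rows 8
[[0,0,0.027],[0,0,0.027],[0,0,0.027],[0,0,0.027],[0,0,0.027],[0,0,0.027],[0,0,0.027],[0,0,0.027]]
[[0.0014,0.0389,-0.0],[0.0024,0.0388,-0.0],[0.0035,0.0387,-0.0],[0.0045,0.0386,-0.0],[0.0055,0.0385,-0.0],[0.0066,0.0384,-0.0],[0.0076,0.0382,-0.0],[0.0086,0.0379,-0.0]]
to (0.48, 0.328, 0.007, 1.514, 0.03) rows 4
[[0,0,-0.0],[0,0,-0.0],[0,0,-0.0],[0,0,-0.0]]
[[0.0,0.0,0.0282],[0.0,0.0,0.0283],[0.0,0.0,0.0282],[0.0,0.0,0.0283]]
```

Call:
{"name": "jog_arm", "arguments": {"turn": [[0, 0, 0], [0, 0, 0], [0, 0, 0], [0, 0, 0], [0, 0, 0.027], [0, 0, 0.027], [0, 0, 0.027], [0, 0, 0.027], [0, 0, 0.027], [0, 0, 0.027], [0, 0, 0.027], [0, 0, 0.027], [0, 0, 0], [0, 0, 0], [0, 0, 0]], "delta_pos": [[0, 0, -0.033], [0, 0, -0.034], [0, 0, -0.034], [0, 0, -0.034], [0.0014, 0.0389, 0], [0.0024, 0.0388, 0], [0.0035, 0.0387, 0], [0.0045, 0.0386, 0], [0.0055, 0.0385, 0], [0.0066, 0.0384, 0], [0.0076, 0.0382, 0], [0.0086, 0.0379, 0], [0, 0, 0], [0, 0, 0], [0, 0, 0]], "gripper": [0.01, 0.01, 0.01, 0.01, 0.01, 0.01, 0.01, 0.01, 0.01, 0.01, 0.01, 0.01, 0.01, 0.01, 0.01]}}

```text
time: 5.95
tool_pos: [0.4777, 0.3274, 0.1475]
tcp_rot: [-0.087, -3.14, 0.002]
wrist_force: [0.5, -0.4, -1.1]
width: 0.285
grip_force: 49.5
```

```bash
python3 - <<'E'
from h import *
p,y=yaw0(); print(p,y,read_state()['width'],read_state()['grip_force'])
im=snap('wrist','w2'); cv2.imwrite('pics/w2b.png',cv2.resize(im[:,:,::-1],(700,525)))
E
```

```text
[0.47773388 0.32741933 0.14754523] 1.5152001686033947 0.2849571498879872 49.51327934861183
```

View pics/w2b.png

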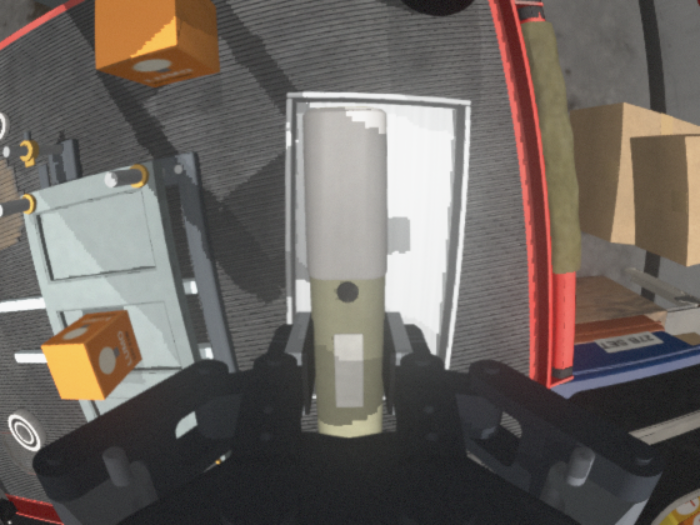

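The light is held centrally over the tray. The tray's near rim corners are at (288,94) and (469,101) on the 700 px scale.

```bash
python3 - <<'E'
from h import *
P=np.load('pics/w2.npy')
for uv in [(288,94),(469,101),(448,365),(287,318)]: print(pl('wrist',np.array(uv)*.8,.028,P))
E
```

```text
[0.36826174 0.29593325 0.028     ]
[0.37704018 0.41244035 0.028     ]
[0.56396131 0.39771753 0.028     ]
[0.51876513 0.28299249 0.028     ]
```

Call:
{"name": "jog_arm", "arguments": {"turn": [[0, 0, 0], [0, 0, 0], [0, 0, 0], [0, 0, 0], [0, 0, 0], [0, 0, 0], [0, 0, 0], [0, 0, 0], [0, 0, 0], [0, 0, 0], [0, 0, 0], [0, 0, 0], [0, 0, 0], [0, 0, 0], [0, 0, 0], [0, 0, 0], [0, 0, 0], [0, 0, 0]], "delta_pos": [[-0.002, 0.002, 0.03], [0, 0, 0.03], [0, 0, 0.03], [0, 0, 0.03], [0, 0, 0.012], [0, 0, 0.006], [0, 0, 0.001], [0, 0, 0.0], [0, 0, 0], [0, 0, 0], [0, 0, 0], [0, 0, 0], [0, 0, -0.02], [0, 0, -0.03], [0, 0, -0.03], [0, 0, -0.03], [0, 0, 0], [0, 0, 0]], "gripper": [0.01, 0.01, 0.01, 0.01, 0.01, 0.01, 0.01, 0.01, 0.036, 0.036, 0.036, 0.036, 0.036, 0.036, 0.036, 0.06, 0.06, 0.06]}}

```text
time: 7.5
tool_pos: [0.4822, 0.3312, 0.1223]
tcp_rot: [0.089, 3.135, 0.006]
wrist_force: [0.4, 0.4, -0.2]
width: 0.703
grip_force: 0.0
```

```bash
python3 - <<'E'
from h import *
p,y=yaw0(); print(p,y,read_state()['width'],read_state()['grip_force'])
plan([(.528,.1405,.16,.058),(.528,.1405,.064,.058,.03)])
E
```

```text
[0.48224177 0.33116446 0.12229769] 1.5142727230341897 0.7034986082928941 0.0
from [0.4822 0.3312 0.1223] 1.514 q1 0.56 q6 -0.96
to (0.528, 0.1405, 0.16, 0.058) rows 14
[[0,0,0.104],[0,0,0.104],[0,0,0.104],[0,0,0.104],[0,0,0.104],[0,0,0.104],[0,0,0.104],[0,0,0.104],[0,0,0.104],[0,0,0.104],[0,0,0.104],[0,0,0.104],[0,0,0.104],[0,0,0.104]]
[[-0.004,-0.0134,-0.0027],[-0.0054,-0.0129,-0.0027],[-0.0067,-0.0123,-0.0027],[-0.008,-0.0115,-0.0027],[-0.0091,-0.0106,-0.0027],[-0.0102,-0.0096,-0.0027],[-0.0111,-0.0085,-0.0027],[-0.0119,-0.0073,-0.0027],[-0.0126,-0.0061,-0.0027],[-0.0132,-0.0047,-0.0027],[-0.0136,-0.0033,-0.0027],[-0.0139,-0.0019,-0.0027],[-0.0141,-0.0005,-0.0027],[-0.014,0.001,-0.0026]]
to (0.528, 0.1405, 0.064, 0.058, 0.03) rows 4
[[0,0,0.0],[0,0,0.0],[0,0,0.0],[0,0,0.0]]
[[0.0,0.0,0.024],[0.0,0.0,0.024],[0.0,0.0,0.024],[0.0,0.0,0.024]]
```

Call:
{"name": "jog_arm", "arguments": {"turn": [[0, 0, 0.104], [0, 0, 0.104], [0, 0, 0.104], [0, 0, 0.104], [0, 0, 0.104], [0, 0, 0.104], [0, 0, 0.104], [0, 0, 0.104], [0, 0, 0.104], [0, 0, 0.104], [0, 0, 0.104], [0, 0, 0.104], [0, 0, 0.104], [0, 0, 0.104], [0, 0, 0], [0, 0, 0], [0, 0, 0]], "delta_pos": [[-0.004, -0.0134, -0.03], [-0.0054, -0.0129, -0.008], [-0.0067, -0.0123, 0], [-0.008, -0.0115, 0], [-0.0091, -0.0106, 0], [-0.0102, -0.0096, 0], [-0.0111, -0.0085, 0], [-0.0119, -0.0073, 0], [-0.0126, -0.0061, 0], [-0.0132, -0.0047, 0], [-0.0136, -0.0033, 0], [-0.0139, -0.0019, 0], [-0.0141, -0.0005, 0], [-0.014, 0.001, 0], [0, 0, 0], [0, 0, 0], [0, 0, 0]], "gripper": [0.07, 0.07, 0.07, 0.07, 0.07, 0.07, 0.07, 0.07, 0.07, 0.07, 0.07, 0.07, 0.07, 0.07, 0.07, 0.07, 0.07]}}

```text
time: 8.92
tool_pos: [0.5251, 0.1393, 0.1559]
tcp_rot: [-2.153, -2.286, 0.002]
wrist_force: [0.5, 0.0, 0.5]
width: 0.814
grip_force: 0.0
```

Call:
{"name": "jog_arm", "arguments": {"turn": [[0, 0, 0], [0, 0, 0], [0, 0, 0], [0, 0, 0], [0, 0, 0], [0, 0, 0], [0, 0, 0], [0, 0, 0], [0, 0, 0], [0, 0, 0], [0, 0, 0], [0, 0, 0]], "delta_pos": [[0, 0, 0.025], [0, 0, 0.025], [0, 0, 0.025], [0, 0, 0.02], [0, 0, 0.007], [0, 0, 0], [0, 0, 0], [0, 0, 0], [0, 0, 0], [0, 0, 0], [0, 0, 0], [0, 0, 0]], "gripper": [0.07, 0.07, 0.07, 0.07, 0.07, 0.07, 0.02, 0.02, 0.02, 0.02, 0.02, 0.02], "grip_force": 30}}

```text
time: 9.92
tool_pos: [0.5275, 0.1395, 0.0567]
tcp_rot: [2.155, 2.284, 0.005]
wrist_force: [0.0, 0.3, 6.6]
width: 0.49
grip_force: 34.7
```

```bash
python3 - <<'E'
from h import *
p,y=yaw0(); print(p,y,read_state()['width'],read_state()['grip_force'])
plan([(p[0],p[1],.16,y),(.484,.377,.16,-.065),(.484,.377,.032,-.065,.03)])
E
```

```text
[0.5274535  0.1394756  0.05665024] 0.057867749253453664 0.49020578005847204 34.72136735916138
from [0.5275 0.1395 0.0567] 0.058 q1 0.21 q6 0.15
to (np.float64(0.5274535007694624), np.float64(0.1394756032332014), 0.16, np.float64(0.057867749253453664)) rows 3
[[0,0,-0.0],[0,0,-0.0],[0,0,-0.0]]
[[0.0,0.0,-0.0344],[0.0,0.0,-0.0345],[0.0,0.0,-0.0344]]
to (0.484, 0.377, 0.16, -0.065) rows 7
[[0,0,0.018],[0,0,0.017],[0,0,0.018],[0,0,0.017],[0,0,0.018],[0,0,0.017],[0,0,0.018]]
[[0.0342,-0.0042,-0.0],[0.0342,-0.0049,-0.0],[0.0341,-0.0054,-0.0],[0.0339,-0.006,-0.0],[0.0339,-0.0066,-0.0],[0.0337,-0.0073,-0.0],[0.0336,-0.0078,-0.0]]
to (0.484, 0.377, 0.032, -0.065, 0.03) rows 5
[[0,0,-0.0],[0,0,-0.0],[0,0,-0.0],[0,0,-0.0],[0,0,-0.0]]
[[-0.0,-0.0,0.0256],[-0.0,-0.0,0.0256],[-0.0,-0.0,0.0256],[-0.0,-0.0,0.0256],[-0.0,-0.0,0.0256]]
```

Call:
{"name": "jog_arm", "arguments": {"turn": [[0, 0, 0], [0, 0, 0], [0, 0, 0], [0, 0, 0.018], [0, 0, 0.017], [0, 0, 0.018], [0, 0, 0.017], [0, 0, 0.018], [0, 0, 0.017], [0, 0, 0.018], [0, 0, 0], [0, 0, 0], [0, 0, 0], [0, 0, 0], [0, 0, 0], [0, 0, 0], [0, 0, 0], [0, 0, 0], [0, 0, 0], [0, 0, 0]], "delta_pos": [[0, 0, -0.0344], [0, 0, -0.0345], [0, 0, -0.0344], [0.0342, -0.0042, 0], [0.0342, -0.0049, 0], [0.0341, -0.0054, 0], [0.0339, -0.006, 0], [0.0339, -0.0066, 0], [0.0337, -0.0073, 0], [0.0316, -0.0078, 0], [0, 0, 0], [0, 0, 0.025], [0, 0, 0.025], [0, 0, 0.025], [0, 0, 0.025], [0, 0, 0.015], [0, 0, 0.01], [0, 0, 0.006], [0, 0, 0], [0, 0, 0]], "gripper": [0.02, 0.02, 0.02, 0.02, 0.02, 0.02, 0.02, 0.02, 0.02, 0.02, 0.02, 0.02, 0.02, 0.02, 0.02, 0.02, 0.02, 0.02, 0.02, 0.02]}}

```text
time: 11.58
tool_pos: [0.4831, 0.3747, 0.0281]
tcp_rot: [2.292, 2.148, 0.002]
wrist_force: [0.1, 1.2, -0.7]
width: 0.489
grip_force: 34.1
```

```bash
python3 - <<'E'
from h import *
p,y=yaw0(); print(p,y,read_state()['width'],read_state()['wrist_force'])
E
```

```text
[0.48314781 0.37472626 0.02806175] -0.06514445595042777 0.4886011890925619 [ 0.13827072  1.20218089 -0.66527058]
```

Call:
{"name": "jog_arm", "arguments": {"turn": [[0, 0, 0], [0, 0, 0], [0, 0, 0], [0, 0, 0], [0, 0, 0], [0, 0, 0], [0, 0, 0], [0, 0, 0], [0, 0, 0], [0, 0, 0], [0, 0, 0]], "delta_pos": [[0, 0, 0.001], [0, 0, 0], [0, 0, 0], [0, 0, 0], [0, 0, -0.02], [0, 0, -0.036], [0, 0, -0.036], [0, 0, -0.036], [0, 0, -0.036], [0, 0, -0.036], [0, 0, -0.03]], "gripper": [0.055, 0.055, 0.055, 0.055, 0.055, 0.055, 0.055, 0.055, 0.055, 0.055, 0.055]}}

```text
time: 12.5
tool_pos: [0.4827, 0.3749, 0.2596]
tcp_rot: [2.292, 2.148, 0.004]
wrist_force: [-0.4, 0.9, 0.2]
width: 0.647
grip_force: 0.0
```

Call:
{"name": "jog_arm", "arguments": {"turn": [[0, 0, 0], [0, 0, 0], [0, 0, 0], [0, 0, 0], [0, 0, 0], [0, 0, 0], [0, 0, 0], [0, 0, 0], [0, 0, 0], [0, 0, 0], [0, 0, 0], [0, 0, 0], [0, 0, 0], [0, 0, 0], [0, 0, 0], [0, 0, 0], [0, 0, 0], [0, 0, 0], [0, 0, 0], [0, 0, 0]], "delta_pos": [[-0.0372, 0.0077, 0], [-0.0372, 0.0077, 0], [-0.0372, 0.0077, 0], [-0.0372, 0.0077, 0], [-0.0372, 0.0077, 0], [-0.0372, 0.0077, 0], [-0.0372, 0.0077, 0], [-0.0372, 0.0077, 0], [-0.0372, 0.0077, 0], [-0.0372, 0.0077, 0], [-0.0372, 0.0077, 0], [-0.0372, 0.0077, 0], [-0.0372, 0.0077, 0], [-0.0372, 0.0077, 0], [-0.0372, 0.0077, 0], [-0.0372, 0.0077, 0], [-0.0372, 0.0077, 0], [0, 0, 0], [0, 0, 0], [0, 0, 0]], "gripper": [0.055, 0.055, 0.055, 0.055, 0.055, 0.055, 0.055, 0.055, 0.055, 0.055, 0.055, 0.055, 0.055, 0.055, 0.055, 0.055, 0.055, 0.055, 0.055, 0.055]}}

```text
time: 14.17
tool_pos: [0.5716, -0.2647, 0.2559]
tcp_rot: [-2.293, -2.146, -0.0]
wrist_force: [-0.3, 0.0, -0.9]
width: 0.643
grip_force: 0.0
```

```bash
python3 - <<'E'
from h import *
p,y=yaw0(); print(p,y,read_state()['q'])
im=snap('wrist','w3'); cv2.imwrite('pics/w3b.png',cv2.resize(im[:,:,::-1],(800,600))); snap('top','top3')
E
```

```text
[ 0.57158834 -0.26472172  0.25585887] -0.06583936434107825 [-4.73596388e-01  1.66153391e-01  1.67614261e+00  6.29139581e-04
  1.30030778e+00 -4.07925109e-01]
```

View pics/w3b.png

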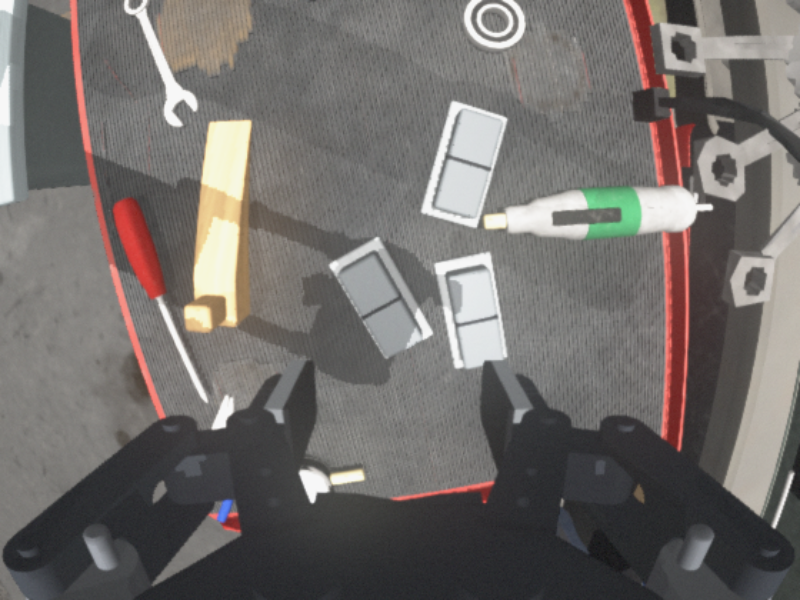

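The wrist view (800 scale) shows pad A's plate corners at (453,102), (507,117), (476,227) and (422,211). Pad B's are (329,263), (379,238), (432,333) and (386,358), and pad C's are (435,262), (490,253), (506,360) and (455,367). All three have the lining up. The wedge grip top is at (197,318), and the wedge's nose edge runs from (210,121) to (251,121).

```bash
cat >> h.py <<'E'
def quad(n,c,z,P,s=.7):
    q=np.array([pl(n,np.array(u)*s,z,P)[:2] for u in c]); m=q.mean(0)
    e=[np.linalg.norm(q[i]-q[(i+1)%4]) for i in range(4)]
    d=(q[2]-q[1])+(q[3]-q[0]); return m,np.round(e,4),np.arctan2(d[1],d[0])
E
python3 - <<'E'
from h import *
P=np.load('pics/w3.npy')
for c in [[(453,102),(507,117),(476,227),(422,211)],[(329,263),(379,238),(432,333),(386,358)],[(435,262),(490,253),(506,360),(455,367)]]:
    print('plate',*quad('wrist',c,.008,P))
print('grip',[pl('wrist',np.array(u)*.7,.078,P).round(4) for u in [(185,311),(209,305),(212,327),(188,332)]])
print('nose',[pl('wrist',np.array(u)*.7,.005,P).round(4) for u in [(210,121),(251,121)]])
E
```

```text
plate [ 0.63366604 -0.18621059] [0.0472 0.0984 0.0478 0.0963] -1.9022962200884117
plate [ 0.55635811 -0.29798623] [0.048  0.096  0.0473 0.0992] -1.132327204117265
plate [ 0.63475292 -0.31508899] [0.0481 0.1007 0.0477 0.0986] -1.4309494644363832
grip [array([ 0.4072, -0.2791,  0.078 ]), array([ 0.4289, -0.2757,  0.078 ]), array([ 0.4282, -0.2931,  0.078 ]), array([ 0.4064, -0.2961,  0.078 ])]
nose [array([ 0.4164, -0.1272,  0.005 ]), array([ 0.4548, -0.1333,  0.005 ])]
```

```bash
python3 - <<'E'
from h import *
plan([(.6337,-.1862,.12,-.332)])
E
```

```text
from [ 0.5718 -0.2637  0.2561] -0.064 q1 -0.47 q6 -0.41
to (0.6337, -0.1862, 0.12, -0.332) rows 5
[[0,0,0.054],[0,0,0.054],[0,0,0.053],[0,0,0.054],[0,0,0.053]]
[[0.0163,0.0114,0.0272],[0.0168,0.0105,0.0272],[0.0174,0.0095,0.0272],[0.0178,0.0086,0.0273],[0.0183,0.0077,0.0272]]
```

Call:
{"name": "jog_arm", "arguments": {"turn": [[0, 0, 0.054], [0, 0, 0.054], [0, 0, 0.053], [0, 0, 0.054], [0, 0, 0.053], [0, 0, 0], [0, 0, 0], [0, 0, 0], [0, 0, 0], [0, 0, 0], [0, 0, 0], [0, 0, 0], [0, 0, 0], [0, 0, 0], [0, 0, 0], [0, 0, 0], [0, 0, 0], [0, 0, 0], [0, 0, 0], [0, 0, 0]], "delta_pos": [[0.0163, 0.0114, 0.0272], [0.0168, 0.0105, 0.0272], [0.0174, 0.0095, 0.0272], [0.0178, 0.0086, 0.0273], [0.0183, 0.0077, 0.0272], [0, 0, 0], [0, 0, 0.03], [0, 0, 0.03], [0, 0, 0.025], [0, 0, 0.015], [0, 0, 0.005], [0, 0, 0.002], [0, 0, 0], [0, 0, 0], [0, 0, 0], [0, 0, 0], [0, 0, 0], [0, 0, 0], [0, 0, 0], [0, 0, 0]], "gripper": [0.055, 0.055, 0.055, 0.055, 0.055, 0.055, 0.055, 0.055, 0.055, 0.055, 0.055, 0.055, 0.055, 0.02, 0.02, 0.02, 0.02, 0.02, 0.02, 0.02], "grip_force": 70}}

```text
time: 15.93
tool_pos: [0.6358, -0.1884, 0.0157]
tcp_rot: [2.556, 1.821, 0.004]
wrist_force: [-0.7, 0.6, 6.0]
width: 0.404
grip_force: 74.0
```

```bash
python3 - <<'E'
from h import *
p,y=yaw0(); print(p,y,read_state()['width'],read_state()['wrist_force'])
plan([(p[0],p[1],.14,y),(.6104,.1498,.12,.058)])
E
```

```text
[ 0.63584276 -0.188355    0.01571148] -0.3330330875590038 0.4039921600297458 [-0.65044986  0.59902464  5.97931148]
from [ 0.6358 -0.1884  0.0157] -0.333 q1 -0.33 q6 0.01
to (np.float64(0.6358427617168384), np.float64(-0.18835500290864268), 0.14, np.float64(-0.3330330875590038)) rows 4
[[0,0,-0.0],[0,0,-0.0],[0,0,-0.0],[0,0,-0.0]]
[[0.0,0.0,-0.0311],[0.0,0.0,-0.0311],[0.0,0.0,-0.031],[0.0,0.0,-0.0311]]
to (0.6104, 0.1498, 0.12, 0.058) rows 9
[[0,0,-0.043],[0,0,-0.044],[0,0,-0.043],[0,0,-0.044],[0,0,-0.043],[0,0,-0.044],[0,0,-0.043],[0,0,-0.044],[0,0,-0.043]]
[[0.0346,-0.015,0.0022],[0.0352,-0.0134,0.0022],[0.0357,-0.0119,0.0022],[0.0362,-0.0103,0.0022],[0.0367,-0.0088,0.0022],[0.037,-0.0072,0.0023],[0.0373,-0.0055,0.0022],[0.0375,-0.0039,0.0023],[0.0376,-0.0023,0.0022]]
```

Call:
{"name": "jog_arm", "arguments": {"turn": [[0, 0, 0], [0, 0, 0], [0, 0, 0], [0, 0, 0], [0, 0, -0.043], [0, 0, -0.044], [0, 0, -0.043], [0, 0, -0.044], [0, 0, -0.043], [0, 0, -0.044], [0, 0, -0.043], [0, 0, -0.044], [0, 0, -0.043], [0, 0, 0], [0, 0, 0], [0, 0, 0], [0, 0, 0]], "delta_pos": [[0, 0, -0.0311], [0, 0, -0.0311], [0, 0, -0.031], [0, 0, -0.0311], [0.0346, -0.015, 0.0022], [0.0352, -0.0134, 0.0022], [0.0357, -0.0119, 0.0022], [0.0362, -0.0103, 0.0022], [0.0367, -0.0088, 0.0022], [0.037, -0.0072, 0.0023], [0.0373, -0.0055, 0.0022], [0.0375, -0.0039, 0.0023], [0.0376, -0.0023, 0.0022], [0, 0, 0], [0, 0, 0], [0, 0, 0], [0, 0, 0]], "gripper": [0.02, 0.02, 0.02, 0.02, 0.02, 0.02, 0.02, 0.02, 0.02, 0.02, 0.02, 0.02, 0.02, 0.02, 0.02, 0.02, 0.02]}}

```text
time: 17.35
tool_pos: [0.6086, 0.1494, 0.1175]
tcp_rot: [2.157, 2.283, -0.0]
wrist_force: [0.6, 0.3, -1.5]
width: 0.408
grip_force: 73.3
```

```bash
python3 - <<'E'
from h import *
p,y=yaw0(); print(p,y,read_state()['width'])
im=snap('wrist','w4'); cv2.imwrite('pics/w4b.png',cv2.resize(im[:,:,::-1],(800,600)))
E
```

```text
[0.60857763 0.14938963 0.11751744] 0.05682557899690801 0.4076446363289051
```

View pics/w4b.png

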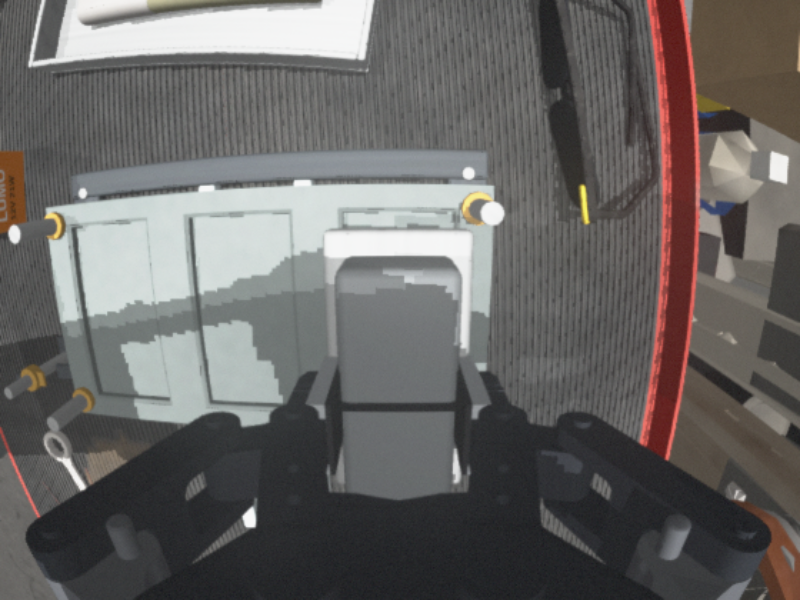

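The pad hangs straight over pocket 3, with its far plate corners at (325,231) and (472,233). The pocket corners are at (188,213)/(291,210) for the middle pocket, (75,222) for pocket 1 and (342,208) for pocket 3. The column caps are at (490,212) and (15,234). The light lies in the tray.

```bash
python3 - <<'E'
from h import *
P=np.load('pics/w4.npy'); F=np.array([.5305,.1452]);a=.058
R=np.array([[np.cos(a),-np.sin(a)],[np.sin(a),np.cos(a)]])
loc=lambda q:(R.T@(q[:2]-F)).round(4)
for k,uv,z in [('padfar',(325,231),.110),('',(472,233),.110),('p2',(188,213),.041),('p2',(291,210),.041),('p2near',(203,402),.041),('p1',(75,222),.041),('p1',(148,219),.041),('p3',(342,208),.041),('col',(490,212),.078),('col',(15,234),.078),('car',(48,207),.041),('car',(493,184),.041),('carnear',(70,412),.041)]:
    q=pl('wrist',np.array(uv)*.7,z,P); print(k,q.round(4),loc(q))
print('tcp local',loc(P[:3]))
E
```

```text
padfar [0.5829 0.1985 0.11  ] [0.0554 0.0501]
 [0.6305 0.2005 0.11  ] [0.1031 0.0494]
p2 [0.5015 0.1979 0.041 ] [-0.0259  0.0543]
p2 [0.5557 0.2001 0.041 ] [0.0284 0.0533]
p2near [0.5034 0.0939 0.041 ] [-0.03   -0.0496]
p1 [0.4264 0.1939 0.041 ] [-0.1011  0.0547]
p1 [0.4774 0.1949 0.041 ] [-0.0501  0.0527]
p3 [0.5802 0.2018 0.041 ] [0.0529 0.0536]
col [0.6425 0.2061 0.078 ] [0.1153 0.0543]
col [0.4125 0.1925 0.078 ] [-0.1151  0.0541]
car [0.4048 0.2031 0.041 ] [-0.1221  0.0651]
car [0.6504 0.2176 0.041 ] [0.1239 0.0654]
carnear [0.4001 0.0721 0.041 ] [-0.1344 -0.0654]
tcp local [ 0.0782 -0.0003]
```

Call:
{"name": "jog_arm", "arguments": {"turn": [[0, 0, 0], [0, 0, 0], [0, 0, 0], [0, 0, 0], [0, 0, 0], [0, 0, 0], [0, 0, 0], [0, 0, 0], [0, 0, 0]], "delta_pos": [[0.0003, 0.001, 0.02], [0, 0, 0.02], [0, 0, 0.01], [0, 0, 0.005], [0, 0, 0.003], [0, 0, 0.003], [0, 0, 0.003], [0, 0, 0.002], [0, 0, 0]], "gripper": [0.02, 0.02, 0.02, 0.02, 0.02, 0.02, 0.02, 0.02, 0.02]}}

```text
time: 18.15
tool_pos: [0.6096, 0.151, 0.0516]
tcp_rot: [2.156, 2.285, 0.001]
wrist_force: [0.2, 0.7, -1.4]
width: 0.404
grip_force: 73.3
```

Call:
{"name": "jog_arm", "arguments": {"turn": [[0, 0, 0], [0, 0, 0], [0, 0, 0], [0, 0, 0], [0, 0, 0], [0, 0, 0], [0, 0, 0], [0, 0, 0], [0, 0, 0], [0, 0, 0], [0, 0, 0], [0, 0, 0], [0, 0, 0]], "delta_pos": [[0, 0, 0.001], [0, 0, 0.0], [0, 0, 0], [0, 0, 0], [0, 0, 0], [0, 0, -0.01], [0, 0, -0.03], [0, 0, -0.035], [0, 0, -0.035], [0, 0, -0.035], [0, 0, -0.035], [0, 0, 0], [0, 0, 0]], "gripper": [0.02, 0.02, 0.05, 0.05, 0.05, 0.05, 0.05, 0.05, 0.055, 0.055, 0.055, 0.055, 0.055]}}

```text
time: 19.23
tool_pos: [0.6117, 0.1514, 0.2355]
tcp_rot: [2.153, 2.281, 0.011]
wrist_force: [-0.3, -0.4, -0.6]
width: 0.645
grip_force: 0.0
```

```bash
python3 - <<'E'
from h import *
p,y=yaw0(); print(p,y)
im=snap('wrist','w5'); cv2.imwrite('pics/w5b.png',cv2.resize(im[100:,:,::-1],(800,457)))
plan([(.5564,-.298,.16,.438)])
E
```

```text
[0.61170672 0.15142863 0.23545121] 0.05803049183182546
from [0.6101 0.1511 0.2325] 0.058 q1 0.2 q6 0.15
to (0.5564, -0.298, 0.16, 0.438) rows 12
[[0,0,-0.032],[0,0,-0.032],[0,0,-0.032],[0,0,-0.032],[0,0,-0.031],[0,0,-0.032],[0,0,-0.031],[0,0,-0.032],[0,0,-0.031],[0,0,-0.032],[0,0,-0.031],[0,0,-0.032]]
[[-0.0371,-0.0066,0.006],[-0.0369,-0.0078,0.006],[-0.0366,-0.009,0.006],[-0.0363,-0.0102,0.0061],[-0.0359,-0.0113,0.006],[-0.0356,-0.0124,0.0061],[-0.0352,-0.0136,0.006],[-0.0347,-0.0146,0.0061],[-0.0342,-0.0158,0.006],[-0.0337,-0.0168,0.0061],[-0.0332,-0.0179,0.006],[-0.0326,-0.0189,0.0061]]
```

View pics/w5b.png

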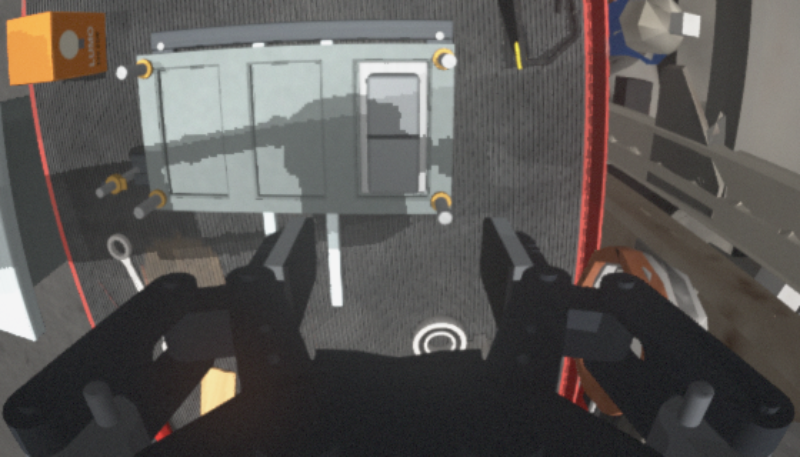

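Pad A now sits square in pocket 3, with its plate at (357-428, 60-195). Before going to pad B, I'll check with top-camera differences that nothing has been knocked.

Call:
{"name": "jog_arm", "arguments": {"turn": [[0, 0, -0.032], [0, 0, -0.032], [0, 0, -0.032], [0, 0, -0.032], [0, 0, -0.031], [0, 0, -0.032], [0, 0, -0.031], [0, 0, -0.032], [0, 0, -0.031], [0, 0, -0.032], [0, 0, -0.031], [0, 0, -0.032], [0, 0, 0], [0, 0, 0], [0, 0, 0], [0, 0, 0]], "delta_pos": [[-0.0371, -0.0066, 0.006], [-0.0369, -0.0078, 0.006], [-0.0366, -0.009, 0.006], [-0.0363, -0.0102, 0.0061], [-0.0359, -0.0113, 0.006], [-0.0356, -0.0124, 0.0061], [-0.0352, -0.0136, 0.006], [-0.0347, -0.0146, 0.0061], [-0.0342, -0.0158, 0.006], [-0.0337, -0.0168, 0.0061], [-0.0332, -0.0179, 0.006], [-0.0326, -0.0189, 0.0061], [0, 0, 0], [0, 0, 0], [0, 0, 0], [0, 0, 0]], "gripper": [0.055, 0.055, 0.055, 0.055, 0.055, 0.055, 0.055, 0.055, 0.055, 0.055, 0.055, 0.055, 0.055, 0.055, 0.055, 0.055]}}

```text
time: 20.62
tool_pos: [0.5552, -0.2966, 0.1569]
tcp_rot: [-1.684, -2.65, -0.001]
wrist_force: [0.6, 0.2, 0.7]
width: 0.642
grip_force: 0.0
```

```bash
cat >> h.py <<'E'
def bright(im,z,P,amin=2500,view='wrist'):
    "plate-like bright grey blobs -> world minAreaRect at z"
    hsv=cv2.cvtColor(im,cv2.COLOR_RGB2HSV); m=((hsv[...,2]>190)&(hsv[...,1]<40)).astype(np.uint8)
    for c in cv2.findContours(m,cv2.RETR_EXTERNAL,cv2.CHAIN_APPROX_NONE)[0]:
        if cv2.contourArea(cv2.convexHull(c))<amin: continue
        w=np.array([pl(view,u,z,P)[:2] for u in c[:,0]],np.float32); r=cv2.minAreaRect(w*1000); print('blob',c[:,0].mean(0).round(),np.round(r[0],1),np.round(r[1],1),round(r[2],1))
E
python3 - <<'E'
from h import *
p,y=yaw0(); print(p,y)
im=snap('wrist','w6'); bright(im,.008,np.load('pics/w6.npy'))
cv2.imwrite('pics/w6b.png',cv2.resize(im[:,:,::-1],(800,600)))
E
```

```text
[ 0.55524097 -0.29663485  0.1568932 ] 0.4386930461520069
blob [335. 233.] [ 633.6 -314.4] [48.7 98.6] 8.5
blob [273. 180.] [ 555.4 -297. ] [47.9 95.7] 25.1
```

Call:
{"name": "jog_arm", "arguments": {"turn": [[0, 0, 0], [0, 0, 0], [0, 0, 0], [0, 0, 0], [0, 0, 0], [0, 0, 0], [0, 0, 0], [0, 0, 0], [0, 0, 0], [0, 0, 0], [0, 0, 0], [0, 0, 0], [0, 0, 0], [0, 0, 0], [0, 0, 0], [0, 0, 0]], "delta_pos": [[-0.0014, 0.0002, 0.03], [0, 0, 0.03], [0, 0, 0.03], [0, 0, 0.025], [0, 0, 0.015], [0, 0, 0.007], [0, 0, 0.004], [0, 0, 0], [0, 0, 0], [0, 0, 0], [0, 0, 0], [0, 0, 0], [0, 0, 0], [0, 0, 0], [0, 0, 0], [0, 0, 0]], "gripper": [0.055, 0.055, 0.055, 0.055, 0.055, 0.055, 0.055, 0.055, 0.055, 0.02, 0.02, 0.02, 0.02, 0.02, 0.02, 0.02], "grip_force": 70}}

```text
time: 22.0
tool_pos: [0.5579, -0.3002, 0.0191]
tcp_rot: [1.684, 2.648, 0.0]
wrist_force: [-0.3, 0.2, 6.5]
width: 0.397
grip_force: 72.6
```

```bash
python3 - <<'E'
from h import *
p,y=yaw0(); print(p,y,read_state()['width'],read_state()['wrist_force'])
plan([(p[0],p[1],.14,y),(.5305,.1452,.12,.058)])
E
```

```text
[ 0.55786814 -0.30019015  0.01911518] 0.4378502863977744 0.3967900153605754 [-0.32664867  0.21177432  6.53999727]
from [ 0.5579 -0.3002  0.0191] 0.438 q1 -0.53 q6 -0.97
to (np.float64(0.5578681435948267), np.float64(-0.3001901547040141), 0.14, np.float64(0.4378502863977744)) rows 4
[[0,0,-0.0],[0,0,-0.0],[0,0,-0.0],[0,0,-0.0]]
[[0.0,0.0,-0.0302],[0.0,0.0,-0.0302],[0.0,0.0,-0.0302],[0.0,0.0,-0.0303]]
to (0.5305, 0.1452, 0.12, 0.058) rows 12
[[0,0,0.032],[0,0,0.032],[0,0,0.032],[0,0,0.032],[0,0,0.031],[0,0,0.032],[0,0,0.031],[0,0,0.032],[0,0,0.031],[0,0,0.032],[0,0,0.031],[0,0,0.032]]
[[0.0346,0.0137,0.0017],[0.035,0.0126,0.0017],[0.0354,0.0114,0.0017],[0.0357,0.0103,0.0017],[0.036,0.0091,0.0017],[0.0363,0.008,0.0016],[0.0366,0.0069,0.0017],[0.0367,0.0057,0.0016],[0.0369,0.0045,0.0017],[0.037,0.0034,0.0016],[0.0372,0.0022,0.0017],[0.0372,0.0011,0.0016]]
```

Call:
{"name": "jog_arm", "arguments": {"turn": [[0, 0, 0], [0, 0, 0], [0, 0, 0], [0, 0, 0], [0, 0, 0.032], [0, 0, 0.032], [0, 0, 0.032], [0, 0, 0.032], [0, 0, 0.031], [0, 0, 0.032], [0, 0, 0.031], [0, 0, 0.032], [0, 0, 0.031], [0, 0, 0.032], [0, 0, 0.031], [0, 0, 0.032], [0, 0, 0], [0, 0, 0], [0, 0, 0], [0, 0, 0]], "delta_pos": [[0, 0, -0.0302], [0, 0, -0.0302], [0, 0, -0.0302], [0, 0, -0.0303], [0.0346, 0.0137, 0.0017], [0.035, 0.0126, 0.0017], [0.0354, 0.0114, 0.0017], [0.0357, 0.0103, 0.0017], [0.036, 0.0091, 0.0017], [0.0363, 0.008, 0.0016], [0.0366, 0.0069, 0.0017], [0.0367, 0.0057, 0.0016], [0.0369, 0.0045, 0.0017], [0.037, 0.0034, 0.0016], [0.0372, 0.0022, 0.0017], [0.0372, 0.0011, 0.0016], [0, 0, 0], [0, 0, 0], [0, 0, 0], [0, 0, 0]], "gripper": [0.02, 0.02, 0.02, 0.02, 0.02, 0.02, 0.02, 0.02, 0.02, 0.02, 0.02, 0.02, 0.02, 0.02, 0.02, 0.02, 0.02, 0.02, 0.02, 0.02]}}

```text
time: 23.67
tool_pos: [0.529, 0.1451, 0.1177]
tcp_rot: [2.157, 2.284, -0.001]
wrist_force: [0.3, 0.0, -1.8]
width: 0.399
grip_force: 71.7
```

```bash
cat >> h.py <<'E'
F=np.array([.5305,.1452]);FA=.058
FR=np.array([[np.cos(FA),-np.sin(FA)],[np.sin(FA),np.cos(FA)]])
loc=lambda q:(FR.T@(np.asarray(q)[:2]-F)).round(4)
E
python3 - <<'E'
from h import *
p,y=yaw0(); print(p,y,loc(p),read_state()['width'])
im=snap('wrist','w7'); cv2.imwrite('pics/w7b.png',cv2.resize(im[:,:,::-1],(800,600)))
E
```

```text
[0.52896124 0.14505165 0.11773358] 0.057305050222455405 [-0.0015 -0.0001] 0.39884285452053614
```

View pics/w7b.png

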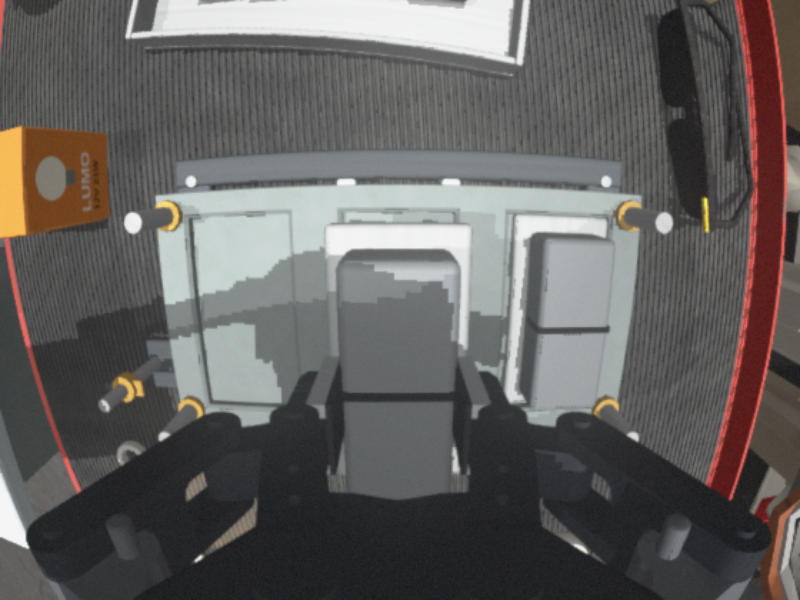

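Pad B hangs over pocket 2 with its far corners at (326,226) and (471,225). Pad A is seated in pocket 3.

```bash
python3 - <<'E'
from h import *
P=np.load('pics/w7.npy')
for z in (.1066,.11):
  print([loc(pl('wrist',np.array(u)*.7,z,P)) for u in [(326,226),(471,225)]])
print([loc(pl('wrist',np.array(u)*.7,.078,P)) for u in [(133,223),(664,224)]], 'A far', [loc(pl('wrist',np.array(u)*.7,.042,P)) for u in [(516,215),(606,222)]],'p2 far',[loc(pl('wrist',np.array(u)*.7,.041,P)) for u in [(340,209),(459,209)]])
E
```

```text
[array([-0.0245,  0.0517]), array([0.0235, 0.052 ])]
[array([-0.024,  0.052]), array([0.0229, 0.0523])]
[array([-0.1163,  0.0539]), array([0.1158, 0.0532])] A far [array([0.0556, 0.0513]), array([0.1035, 0.0498])] p2 far [array([-0.0278,  0.0534]), array([0.0281, 0.0534])]
```

Call:
{"name": "jog_arm", "arguments": {"turn": [[0, 0, 0], [0, 0, 0], [0, 0, 0], [0, 0, 0], [0, 0, 0], [0, 0, 0], [0, 0, 0], [0, 0, 0], [0, 0, 0]], "delta_pos": [[-0.0017, 0.0006, 0.02], [0, 0, 0.02], [0, 0, 0.01], [0, 0, 0.004], [0, 0, 0.003], [0, 0, 0.003], [0, 0, 0.002], [0, 0, 0.001], [0, 0, 0]], "gripper": [0.02, 0.02, 0.02, 0.02, 0.02, 0.02, 0.02, 0.02, 0.02]}}

```text
time: 24.47
tool_pos: [0.53, 0.1446, 0.0552]
tcp_rot: [2.156, 2.285, 0.001]
wrist_force: [0.1, -0.1, -1.8]
width: 0.398
grip_force: 71.7
```

Call:
{"name": "jog_arm", "arguments": {"turn": [[0, 0, 0], [0, 0, 0], [0, 0, 0], [0, 0, 0], [0, 0, 0], [0, 0, 0], [0, 0, 0], [0, 0, 0], [0, 0, 0], [0, 0, 0], [0, 0, 0], [0, 0, 0], [0, 0, 0], [0, 0, 0]], "delta_pos": [[0, 0, 0.001], [0, 0, 0.001], [0, 0, 0], [0, 0, 0], [0, 0, 0], [0, 0, 0], [0, 0, -0.01], [0, 0, -0.03], [0, 0, -0.035], [0, 0, -0.035], [0, 0, -0.035], [0, 0, -0.035], [0, 0, 0], [0, 0, 0]], "gripper": [0.02, 0.02, 0.02, 0.05, 0.05, 0.05, 0.05, 0.05, 0.05, 0.055, 0.055, 0.055, 0.055, 0.055]}}

```text
time: 25.63
tool_pos: [0.5319, 0.1449, 0.2373]
tcp_rot: [2.153, 2.282, 0.01]
wrist_force: [-0.4, 0.3, -0.4]
width: 0.644
grip_force: 0.0
```

```bash
python3 - <<'E'
from h import *
p,y=yaw0(); print(p,y)
im=snap('wrist','w8'); cv2.imwrite('pics/w8b.png',im[:,:,::-1]); bright(im,.042,np.load('pics/w8.npy'),1500)
plan([(.634,-.3145,.16,.146)])
E
```

```text
[0.53185676 0.14494792 0.23728896] 0.05801159561747323
blob [ 27. 316.] [127.3 -63.4] [136.4 101.9] 0.1
blob [ 11. 201.] [165.6 118.4] [94.6 59.6] 89.2
blob [338. 176.] [610.2 152.6] [47.  96.8] 3.5
blob [280. 158.] [529.2 168.7] [47.6 55. ] 2.6
blob [200. 160.] [450.4 169.7] [49.6 45.1] 3.3
blob [258.  32.] [484.1 323.8] [ 82.7 204.5] 85.6
from [0.5303 0.1446 0.2345] 0.058 q1 0.22 q6 0.16
to (0.634, -0.3145, 0.16, 0.146) rows 12
[[0,0,-0.007],[0,0,-0.007],[0,0,-0.007],[0,0,-0.007],[0,0,-0.007],[0,0,-0.008],[0,0,-0.007],[0,0,-0.008],[0,0,-0.007],[0,0,-0.008],[0,0,-0.007],[0,0,-0.008]]
[[-0.0387,0.0064,0.0062],[-0.0387,0.0061,0.0062],[-0.0388,0.0059,0.0062],[-0.0388,0.0056,0.0062],[-0.0389,0.0053,0.0062],[-0.0389,0.0051,0.0062],[-0.0389,0.0047,0.0062],[-0.039,0.0045,0.0062],[-0.039,0.0042,0.0062],[-0.039,0.0039,0.0062],[-0.0391,0.0036,0.0063],[-0.039,0.0032,0.0062]]
```

Call:
{"name": "jog_arm", "arguments": {"turn": [[0, 0, -0.007], [0, 0, -0.007], [0, 0, -0.007], [0, 0, -0.007], [0, 0, -0.007], [0, 0, -0.008], [0, 0, -0.007], [0, 0, -0.008], [0, 0, -0.007], [0, 0, -0.008], [0, 0, -0.007], [0, 0, -0.008], [0, 0, 0], [0, 0, 0], [0, 0, 0], [0, 0, 0]], "delta_pos": [[-0.0387, 0.0064, 0.0062], [-0.0387, 0.0061, 0.0062], [-0.0388, 0.0059, 0.0062], [-0.0388, 0.0056, 0.0062], [-0.0389, 0.0053, 0.0062], [-0.0389, 0.0051, 0.0062], [-0.0389, 0.0047, 0.0062], [-0.039, 0.0045, 0.0062], [-0.039, 0.0042, 0.0062], [-0.039, 0.0039, 0.0062], [-0.0391, 0.0036, 0.0063], [-0.039, 0.0032, 0.0062], [0, 0, 0], [0, 0, 0], [0, 0, 0], [0, 0, 0]], "gripper": [0.055, 0.055, 0.055, 0.055, 0.055, 0.055, 0.055, 0.055, 0.055, 0.055, 0.055, 0.055, 0.055, 0.055, 0.055, 0.055]}}

```text
time: 27.02
tool_pos: [0.6327, -0.313, 0.1573]
tcp_rot: [-2.051, -2.377, 0.0]
wrist_force: [-0.3, -0.2, -0.4]
width: 0.642
grip_force: 0.0
```

```bash
python3 - <<'E'
from h import *
p,y=yaw0(); print(p,y)
im=snap('wrist','w9'); bright(im,.008,np.load('pics/w9.npy'))
E
```

```text
[ 0.63265092 -0.31300383  0.15728547] 0.1467577747069475
blob [278. 199.] [ 634.6 -315. ] [ 49.4 100. ] 8.4
blob [364. 124.] [ 694.2 -231.7] [96.5 43.1] 3.3
```

Call:
{"name": "jog_arm", "arguments": {"turn": [[0, 0, 0], [0, 0, 0], [0, 0, 0], [0, 0, 0], [0, 0, 0], [0, 0, 0], [0, 0, 0], [0, 0, 0], [0, 0, 0], [0, 0, 0], [0, 0, 0], [0, 0, 0], [0, 0, 0], [0, 0, 0], [0, 0, 0], [0, 0, 0]], "delta_pos": [[-0.0003, 0.0002, 0.03], [0, 0, 0.03], [0, 0, 0.03], [0, 0, 0.025], [0, 0, 0.015], [0, 0, 0.008], [0, 0, 0.004], [0, 0, 0], [0, 0, 0], [0, 0, 0], [0, 0, 0], [0, 0, 0], [0, 0, 0], [0, 0, 0], [0, 0, 0], [0, 0, 0]], "gripper": [0.055, 0.055, 0.055, 0.055, 0.055, 0.055, 0.055, 0.055, 0.055, 0.02, 0.02, 0.02, 0.02, 0.02, 0.02, 0.02], "grip_force": 70}}

```text
time: 28.4
tool_pos: [0.6352, -0.3158, 0.0188]
tcp_rot: [2.051, 2.375, 0.001]
wrist_force: [-0.3, 0.6, 7.4]
width: 0.405
grip_force: 73.4
```

```bash
python3 - <<'E'
from h import *
p,y=yaw0(); print(p,y,read_state()['width'],read_state()['wrist_force'])
plan([(p[0],p[1],.14,y),(.4510,.1406,.12,.058)])
E
```

```text
[ 0.6351706  -0.31581025  0.01883816] 0.14588162341609912 0.4051588028907706 [-0.3053846   0.60009577  7.43423604]
from [ 0.6352 -0.3158  0.0188] 0.146 q1 -0.5 q6 -0.64
to (np.float64(0.6351706017821108), np.float64(-0.3158102542260635), 0.14, np.float64(0.14588162341609912)) rows 4
[[0,0,-0.0],[0,0,-0.0],[0,0,-0.0],[0,0,-0.0]]
[[0.0,0.0,-0.0303],[0.0,0.0,-0.0303],[0.0,0.0,-0.0303],[0.0,0.0,-0.0303]]
to (0.451, 0.1406, 0.12, 0.058) rows 13
[[0,0,0.007],[0,0,0.007],[0,0,0.007],[0,0,0.007],[0,0,0.007],[0,0,0.007],[0,0,0.007],[0,0,0.006],[0,0,0.007],[0,0,0.006],[0,0,0.007],[0,0,0.006],[0,0,0.007]]
[[0.0368,-0.0089,0.0015],[0.0367,-0.0092,0.0015],[0.0367,-0.0094,0.0015],[0.0366,-0.0097,0.0016],[0.0365,-0.0099,0.0015],[0.0365,-0.0102,0.0016],[0.0364,-0.0105,0.0015],[0.0363,-0.0107,0.0016],[0.0362,-0.0109,0.0015],[0.0362,-0.0112,0.0016],[0.0361,-0.0114,0.0015],[0.036,-0.0116,0.0016],[0.036,-0.0119,0.0015]]
```

Call:
{"name": "jog_arm", "arguments": {"turn": [[0, 0, 0], [0, 0, 0], [0, 0, 0], [0, 0, 0], [0, 0, 0.007], [0, 0, 0.007], [0, 0, 0.007], [0, 0, 0.007], [0, 0, 0.007], [0, 0, 0.007], [0, 0, 0.007], [0, 0, 0.006], [0, 0, 0.007], [0, 0, 0.006], [0, 0, 0.007], [0, 0, 0.006], [0, 0, 0.007], [0, 0, 0], [0, 0, 0], [0, 0, 0]], "delta_pos": [[0, 0, -0.0303], [0, 0, -0.0303], [0, 0, -0.0303], [0, 0, -0.0303], [0.0368, -0.0089, 0.0015], [0.0367, -0.0092, 0.0015], [0.0367, -0.0094, 0.0015], [0.0366, -0.0097, 0.0016], [0.0365, -0.0099, 0.0015], [0.0365, -0.0102, 0.0016], [0.0364, -0.0105, 0.0015], [0.0363, -0.0107, 0.0016], [0.0362, -0.0109, 0.0015], [0.0362, -0.0112, 0.0016], [0.0361, -0.0114, 0.0015], [0.036, -0.0116, 0.0016], [0.036, -0.0119, 0.0015], [0, 0, 0], [0, 0, 0], [0, 0, 0]], "gripper": [0.02, 0.02, 0.02, 0.02, 0.02, 0.02, 0.02, 0.02, 0.02, 0.02, 0.02, 0.02, 0.02, 0.02, 0.02, 0.02, 0.02, 0.02, 0.02, 0.02]}}

```text
time: 30.07
tool_pos: [0.4494, 0.1415, 0.1177]
tcp_rot: [2.154, 2.286, 0.0]
wrist_force: [0.2, 0.6, -1.7]
width: 0.396
grip_force: 72.5
```

```bash
python3 - <<'E'
from h import *
p,y=yaw0(); print(p,y,loc(p),read_state()['width'])
im=snap('wrist','w10'); cv2.imwrite('pics/w10b.png',cv2.resize(im[:,:,::-1],(800,600)))
E
```

```text
[0.44944723 0.14147491 0.11766112] 0.059337553682404606 [-0.0811  0.001 ] 0.3956892881141863
```

View pics/w10b.png

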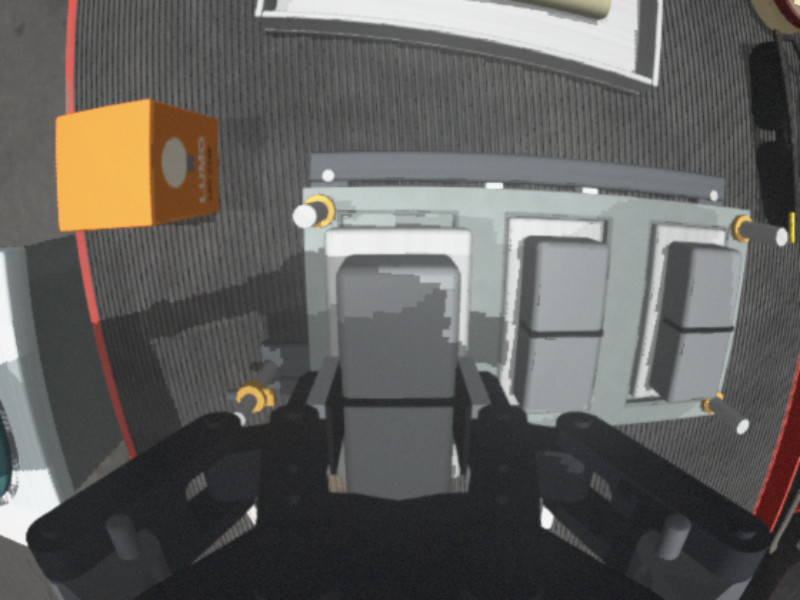

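Pad C hangs over pocket 1 with its far corners at (326,231) and (471,231). Pads B and A are seated in pockets 2 and 3. The column caps are at (304,215) and (781,237).

```bash
python3 - <<'E'
from h import *
P=np.load('pics/w10.npy')
print('C far',[loc(pl('wrist',np.array(u)*.7,.108,P)) for u in [(326,231),(471,231)]])
print('cols',[loc(pl('wrist',np.array(u)*.7,.078,P)) for u in [(304,215),(781,237)]],'p1',[loc(pl('wrist',np.array(u)*.7,.041,P)) for u in [(340,214),(457,212)]],'B',[loc(pl('wrist',np.array(u)*.7,.042,P)) for u in [(511,220),(606,221)]])
E
```

```text
C far [array([-0.104 ,  0.0512]), array([-0.0564,  0.0512])]
cols [array([-0.1173,  0.0545]), array([0.1152, 0.0536])] p1 [array([-0.1075,  0.0521]), array([-0.0525,  0.0531])] B [array([-0.0264,  0.0499]), array([0.0238, 0.0515])]
```

Call:
{"name": "jog_arm", "arguments": {"turn": [[0, 0, 0], [0, 0, 0], [0, 0, 0], [0, 0, 0], [0, 0, 0], [0, 0, 0], [0, 0, 0], [0, 0, 0], [0, 0, 0]], "delta_pos": [[-0.0011, 0.0001, 0.02], [0, 0, 0.02], [0, 0, 0.01], [0, 0, 0.004], [0, 0, 0.003], [0, 0, 0.003], [0, 0, 0.002], [0, 0, 0.001], [0, 0, 0]], "gripper": [0.02, 0.02, 0.02, 0.02, 0.02, 0.02, 0.02, 0.02, 0.02]}}

```text
time: 30.87
tool_pos: [0.45, 0.1405, 0.0549]
tcp_rot: [2.156, 2.285, 0.001]
wrist_force: [0.0, -1.1, -2.2]
width: 0.402
grip_force: 72.5
```

Call:
{"name": "jog_arm", "arguments": {"turn": [[0, 0, 0], [0, 0, 0], [0, 0, 0]], "delta_pos": [[0, 0, 0.001], [0, 0, 0.001], [0, 0, 0]], "gripper": [0.02, 0.02, 0.02]}}

```text
time: 31.12
tool_pos: [0.4499, 0.1406, 0.0528]
tcp_rot: [2.155, 2.285, 0.001]
wrist_force: [0.1, 0.1, -0.2]
width: 0.401
grip_force: 72.6
```

Call:
{"name": "jog_arm", "arguments": {"turn": [[0, 0, 0], [0, 0, 0], [0, 0, 0], [0, 0, 0], [0, 0, 0], [0, 0, 0], [0, 0, 0], [0, 0, 0], [0, 0, 0], [0, 0, 0], [0, 0, 0], [0, 0, 0], [0, 0, 0], [0, 0, 0], [0, 0, 0], [0, 0, 0], [0, 0, 0]], "delta_pos": [[0, 0, 0], [0, 0, 0], [0, 0, 0], [0, 0, 0], [0, 0, -0.01], [0, 0, -0.03], [0, 0, -0.035], [0, 0, -0.035], [0, 0, -0.035], [0, 0, -0.035], [0, 0, -0.035], [0, 0.027, 0], [0, 0.027, 0], [0, 0.027, 0], [0, 0, 0], [0, 0, 0], [0, 0, 0]], "gripper": [0.05, 0.05, 0.05, 0.05, 0.05, 0.05, 0.05, 0.055, 0.055, 0.055, 0.055, 0.055, 0.055, 0.055, 0.055, 0.055, 0.055]}}

```text
time: 32.53
tool_pos: [0.5297, 0.145, 0.2675]
tcp_rot: [-2.156, -2.284, 0.002]
wrist_force: [-0.1, 0.3, -0.4]
width: 0.642
grip_force: 0.0
```

```bash
python3 - <<'E'
from h import *
p,y=yaw0(); print(p,y)
im=snap('wrist','w11'); cv2.imwrite('pics/w11b.png',cv2.resize(im[:,:,::-1],(800,600)))
im=snap('top','top11')
# wedge in top: yellow-wood mask
for f in ('top0','top11'):
    m=cv2.inRange(cv2.cvtColor(cv2.imread(f'pics/{f}.png'),cv2.COLOR_BGR2HSV),(8,60,120),(28,255,255)); m[:,:290]=0;m[:,385:]=0;m[:220]=0;m[260:]=0
    print(f,cv2.boundingRect(cv2.findNonZero(m)),cv2.minAreaRect(cv2.findNonZero(m)))
E
```

```text
[0.52965207 0.14502509 0.26745817] 0.0578717022712962
top0 (306, 229, 65, 21) ((338.3907775878906, 238.92831420898438), (63.970584869384766, 14.721997261047363), 6.709836959838867)
top11 (306, 229, 65, 21) ((338.38818359375, 238.93907165527344), (63.97681427001953, 14.776609420776367), 6.788974285125732)
```

View pics/w11b.png

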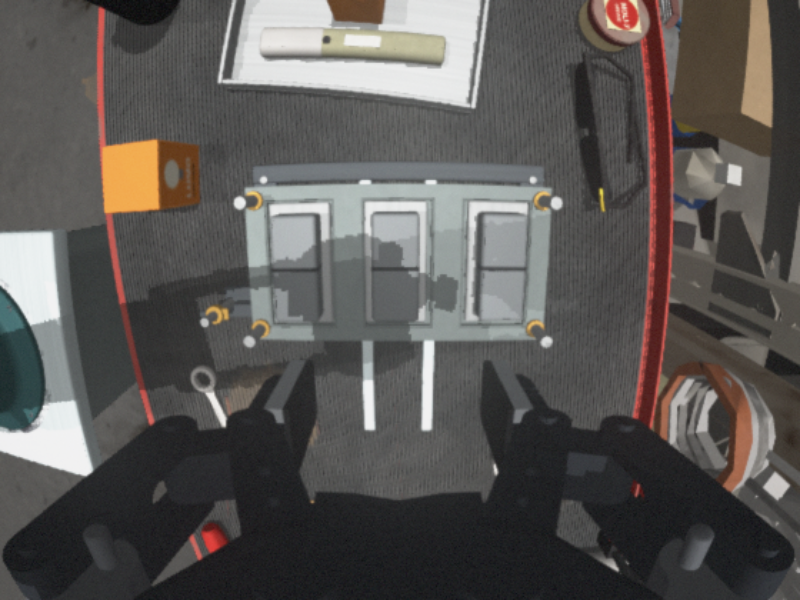

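All three pads are flat and square in their pockets. The light (350,43) and the carton (357,8) are in the tray, and the wedge hasn't moved. Next is a tilted close look at the gauge, to read the mark against the pointer.

Call:
{"name": "jog_arm", "arguments": {"turn": [[0, 0, 0], [0, 0, 0], [0, 0, 0], [0, 0, 0], [0, 0, 0], [0, 0, 0], [0, 0, 0], [0, 0, 0], [0, 0.1, 0], [0, 0.1, 0], [0, 0.1, 0], [0, 0.1, 0], [0, 0.1, 0], [0, 0.1, 0], [0, 0.1, 0], [0, 0, 0], [0, 0, 0], [0, 0, 0], [0, 0, 0]], "delta_pos": [[-0.021, -0.0186, 0.0146], [-0.021, -0.0186, 0.0146], [-0.021, -0.0186, 0.0146], [-0.021, -0.0186, 0.0146], [-0.021, -0.0186, 0.0146], [-0.021, -0.0186, 0.0146], [-0.021, -0.0186, 0.0146], [-0.021, -0.0186, 0.0146], [0, 0, 0], [0, 0, 0], [0, 0, 0], [0, 0, 0], [0, 0, 0], [0, 0, 0], [0, 0, 0], [0, 0, 0], [0, 0, 0], [0, 0, 0], [0, 0, 0]], "gripper": [0.055, 0.055, 0.055, 0.055, 0.055, 0.055, 0.055, 0.055, 0.055, 0.055, 0.055, 0.055, 0.055, 0.055, 0.055, 0.055, 0.055, 0.055, 0.055]}}

```text
time: 34.22
tool_pos: [0.3916, -0.0306, 0.1514]
tcp_rot: [-1.756, -1.864, -0.64]
wrist_force: [0.3, -0.2, -0.9]
width: 0.646
grip_force: 0.0
```

```bash
python3 - <<'E'
from h import *
s=read_state(); print(s['tool_pos'],Ro.from_rotvec(s['tcp_rot']).as_matrix().round(3).tolist(),s['q'].round(2))
im=snap('wrist','w12'); P=np.load('pics/w12.npy')
g=F+FR@np.array([-.146,-.040]); u=proj('wrist',[g[0],g[1],.045],P); print(u)
x,y=int(u[0]),int(u[1]); x0,y0=max(0,x-65),max(0,y-50); cv2.imwrite('pics/w12b.png',cv2.resize(im[y0:y0+100,x0:x0+130,::-1],None,fx=6,fy=6,interpolation=cv2.INTER_CUBIC)); print(x0,y0)
E
```

```text
[ 0.39155108 -0.03056803  0.1513707 ] [[-0.046, 0.998, -0.037], [0.765, 0.059, 0.641], [0.642, 0.001, -0.766]] [-0.61  0.05  2.17  0.53  1.42 -0.89]
[280.53837055 165.45167115]
215 115
```

View pics/w12b.png

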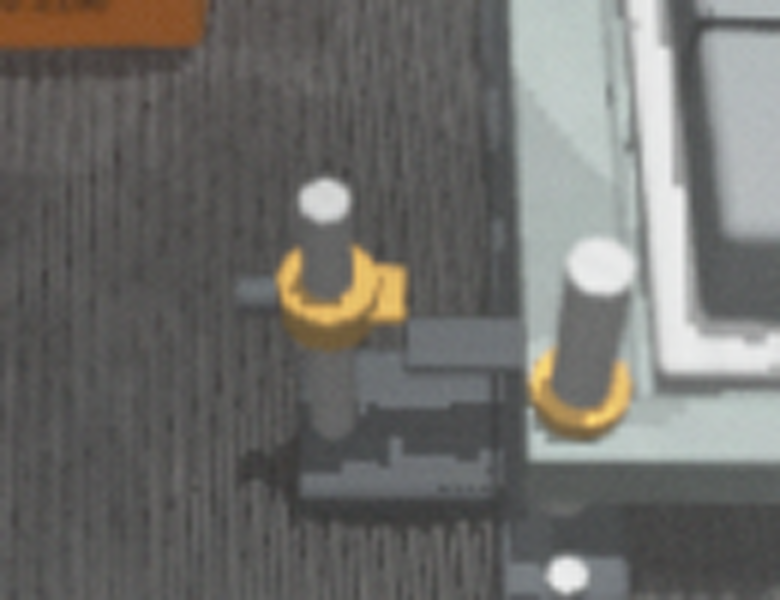

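In the crop (6x, origin (215,115)) the pointer tongue's tip end spans rows 318-370 at column 408. The brass tab's tip end spans rows 264-321 at column 407.

```bash
python3 - <<'E'
from h import *
from scipy.optimize import brentq
P=np.load('pics/w12.npy')
def zof(v,dy=0,x=-.146):
    g=F+FR@np.array([x,-.040+dy]); return brentq(lambda z:proj('wrist',[g[0],g[1],z],P)[1]-(115+v/6),0,.12)
print('mid',zof(344),zof(292.5),'top back',zof(318,.005),zof(264,.005),'bot front',zof(370,-.005),zof(321,-.005))
for r in ((200,),(267,.0)): pass
E
```

```text
mid 0.03275347104230712 0.047906853245486374 top back 0.032797162361549316 0.048474548783268984 bot front 0.03284404184778766 0.047462943047827284
```

Call:
{"name": "jog_arm", "arguments": {"turn": [[0, -0.1, 0], [0, -0.1, 0], [0, -0.1, 0], [0, -0.1, 0], [0, -0.1, 0], [0, -0.1, 0], [0, -0.1, 0], [0, 0, 0], [0, 0, 0], [0, 0, 0], [0, 0, 0], [0, 0, 0], [0, 0, 0], [0, 0, 0], [0, 0, 0.087], [0, 0, 0.086], [0, 0, 0], [0, 0, 0], [0, 0, 0], [0, 0, 0]], "delta_pos": [[0, 0, 0], [0, 0, 0], [0, 0, 0], [0, 0, 0], [0, 0, 0], [0, 0, 0], [0, 0, 0], [-0.0366, 0.0016, -0.003], [-0.0366, 0.0016, -0.003], [-0.0366, 0.0016, -0.003], [-0.0366, 0.0016, -0.003], [-0.0366, 0.0016, -0.003], [-0.0366, 0.0016, -0.003], [-0.0366, 0.0016, -0.003], [0, 0, 0], [0, 0, 0], [0, 0, 0], [0, 0, 0], [0, 0, 0], [0, 0, 0]], "gripper": [0.055, 0.055, 0.055, 0.055, 0.055, 0.055, 0.055, 0.055, 0.055, 0.055, 0.055, 0.055, 0.055, 0.055, 0.055, 0.055, 0.055, 0.055, 0.055, 0.055]}}

```text
time: 35.93
tool_pos: [0.4178, -0.2855, 0.172]
tcp_rot: [2.342, 2.093, 0.0]
wrist_force: [0.6, 0.4, 0.3]
width: 0.642
grip_force: 0.0
```

```bash
python3 - <<'E'
from h import *
p,y=yaw0(); print(p,y)
im=snap('wrist','w13'); cv2.imwrite('pics/w13b.png',cv2.resize(im[:,:,::-1],(800,600)))
E
```

```text
[ 0.41780199 -0.28553677  0.17204127] -0.11226299450549145
```

View pics/w13b.png

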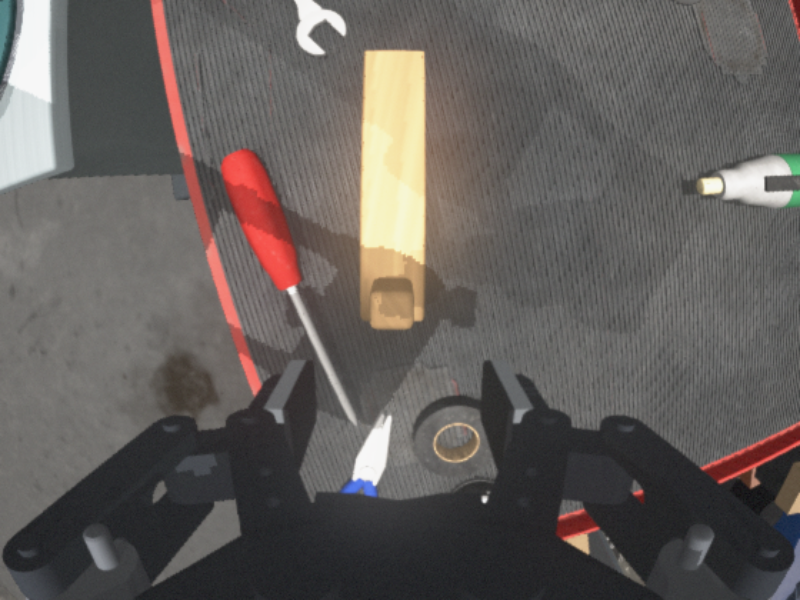

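The wedge is under the gripper. Its nose corners are (366,51) and (424,51), and the grip block spans columns 371-413 with its rear top edge at row 328. The wedge's rear corners are near (361,320) and (425,320).

```bash
python3 - <<'E'
from h import *
P=np.load('pics/w13.npy'); q=lambda u,z:pl('wrist',np.array(u)*.7,z,P)[:2].round(4)
n=(q((366,51),.005)+q((424,51),.005))/2; print('nose',q((366,51),.005),q((424,51),.005))
b=(q((372,328),.078)+q((413,328),.078))/2; print('blockrear',q((372,328),.078),q((413,328),.078))
d=n-b; print(np.linalg.norm(d),np.arctan2(d[1],d[0])); e=d/np.linalg.norm(d); print('grip from rear',b+.011*e,'from nose',n-.158*e)
e2=(q((366,51),.005)+q((424,51),.005))/2-(q((361,320),.03)+q((425,320),.03))/2; print(np.arctan2(e2[1],e2[0]))
E
```

```text
nose [ 0.4154 -0.1286] [ 0.4534 -0.133 ]
blockrear [ 0.4037 -0.2945] [ 0.4254 -0.297 ]
0.1661400764415377 1.4510327367678248
grip from rear [ 0.41586425 -0.28482879] from nose [ 0.41552256 -0.28766823]
1.4506584922770092
```

Call:
{"name": "jog_arm", "arguments": {"turn": [[0, 0, 0.006], [0, 0, 0], [0, 0, 0], [0, 0, 0], [0, 0, 0], [0, 0, 0], [0, 0, 0], [0, 0, 0], [0, 0, 0], [0, 0, 0], [0, 0, 0], [0, 0, 0], [0, 0, 0], [0, 0, 0], [0, 0, 0], [0, 0, 0]], "delta_pos": [[-0.0008, -0.0014, 0.03], [0, 0, 0.03], [0, 0, 0.03], [0, 0, 0.02], [0, 0, 0.012], [0, 0, 0.006], [0, 0, 0], [0, 0, 0], [0, 0, 0], [0, 0, 0], [0, 0, 0], [0, 0, 0], [0, 0, 0], [0, 0, 0], [0, 0, 0], [0, 0, 0]], "gripper": [0.055, 0.055, 0.055, 0.055, 0.055, 0.055, 0.055, 0.015, 0.015, 0.015, 0.015, 0.015, 0.015, 0.015, 0.015, 0.015], "grip_force": 80}}

```text
time: 37.32
tool_pos: [0.4171, -0.2877, 0.045]
tcp_rot: [2.35, 2.082, 0.001]
wrist_force: [-1.1, 0.8, 5.8]
width: 0.265
grip_force: 80.4
```

```bash
python3 - <<'E'
from h import *
p,y=yaw0(); print(p,y,read_state()['width'],read_state()['wrist_force'])
t=F+FR@np.array([0,-.240]); print('entry grip',t)
plan([(p[0],p[1],p[2]+.05,y),(t[0],t[1],p[2]+.05,y+.058+.119)])
E
```

```text
[ 0.4170646  -0.2876796   0.04499869] -0.12096490785835537 0.26544247309891417 [-1.09416055  0.84006347  5.80518672]
entry grip [ 0.5444122  -0.09439643]
from [ 0.4171 -0.2877  0.045 ] -0.121 q1 -0.65 q6 -0.53
to (np.float64(0.4170645973343079), np.float64(-0.28767959671334575), np.float64(0.09499868907572381), np.float64(-0.12096490785835537)) rows 2
[[0,0,-0.0],[0,0,-0.0]]
[[0.0,0.0,-0.025],[0.0,0.0,-0.025]]
to (np.float64(0.5444121968326083), np.float64(-0.0943964331522712), np.float64(0.09499868907572381), np.float64(0.05603509214164462)) rows 6
[[0,0,-0.03],[0,0,-0.029],[0,0,-0.03],[0,0,-0.029],[0,0,-0.03],[0,0,-0.029]]
[[0.0345,0.0172,-0.0],[0.034,0.0182,-0.0],[0.0335,0.0192,-0.0],[0.0329,0.0202,-0.0],[0.0323,0.0211,-0.0],[0.0316,0.0221,-0.0]]
```

Call:
{"name": "jog_arm", "arguments": {"turn": [[0, 0, 0], [0, 0, 0], [0, 0, 0], [0, 0, 0], [0, 0, 0], [0, 0, -0.03], [0, 0, -0.029], [0, 0, -0.03], [0, 0, -0.029], [0, 0, -0.03], [0, 0, -0.029], [0, 0, 0], [0, 0, 0], [0, 0, 0], [0, 0, 0]], "delta_pos": [[0, 0, 0], [0, 0, -0.01], [0, 0, -0.015], [0, 0, -0.015], [0, 0, -0.01], [0.0345, 0.0172, 0], [0.034, 0.0182, 0], [0.0335, 0.0192, 0], [0.0329, 0.0202, 0], [0.0323, 0.0211, 0], [0.0316, 0.0221, 0], [0, 0, 0], [0, 0, 0], [0, 0, 0], [0, 0, 0]], "gripper": [0.015, 0.015, 0.015, 0.015, 0.015, 0.015, 0.015, 0.015, 0.015, 0.015, 0.015, 0.015, 0.015, 0.015, 0.015], "grip_force": 110}}

```text
time: 38.57
tool_pos: [0.5426, -0.0943, 0.0934]
tcp_rot: [-2.159, -2.281, 0.001]
wrist_force: [-1.1, 0.4, -2.4]
width: 0.264
grip_force: 108.2
```

```bash
python3 - <<'E'
from h import *
p,y=yaw0(); print(p,y,loc(p),read_state()['width'],read_state()['wrist_force'])
im=snap('wrist','w14'); cv2.imwrite('pics/w14b.png',cv2.resize(im[:,:,::-1],(800,600)))
E
```

```text
[ 0.54257361 -0.09430734  0.09337721] 0.05518345076616456 [-0.0018 -0.2398] 0.2644790303600072 [-1.07597629  0.38868853 -2.43368266]
```

View pics/w14b.png

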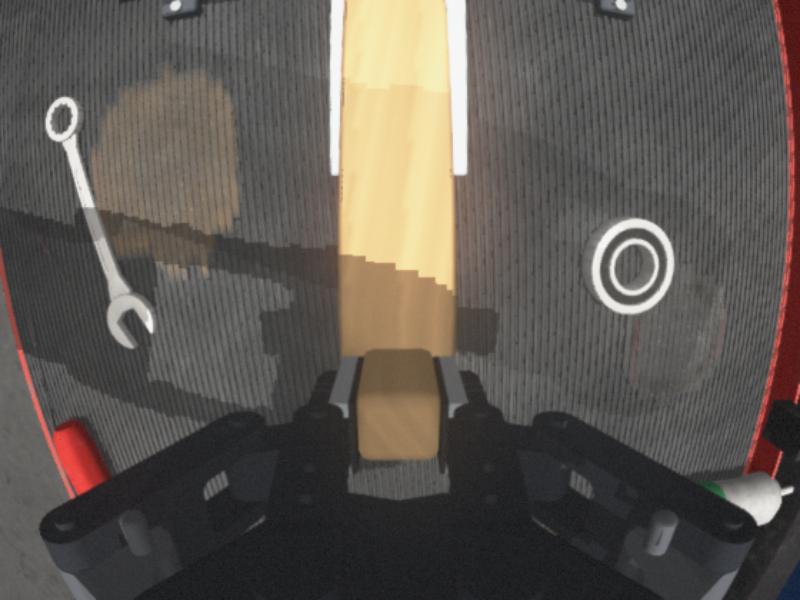

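The wedge hangs over the lane, with its edges at columns 341 and 456. The rail ends at row 174 have their outsides at columns 331 and 466. The wrench and the bearing are undisturbed.

```bash
python3 - <<'E'
from h import *
P=np.load('pics/w14.npy'); q=lambda u,z:loc(pl('wrist',np.array(u)*.7,z,P))
print('rails',q((331,174),.012),q((466,174),.012),q((341,60),.012),q((452,60),.012))
for z in (.065,.075): print('wedge',q((341,300),z),q((456,300),z),q((344,80),z-.015),q((451,80),z-.015))
E
```

```text
rails [-0.0327 -0.1695] [ 0.0317 -0.1697] [-0.0278 -0.1132] [ 0.0251 -0.1134]
wedge [-0.0226 -0.2178] [ 0.0211 -0.218 ] [-0.022  -0.1321] [ 0.0202 -0.1322]
wedge [-0.0214 -0.2153] [ 0.0198 -0.2154] [-0.0208 -0.1343] [ 0.0191 -0.1345]
```

Call:
{"name": "jog_arm", "arguments": {"turn": [[0, 0, 0], [0, 0, 0], [0, 0, 0], [0, 0, 0], [0, 0, 0], [0, 0, 0], [0, 0, 0], [0, 0, 0]], "delta_pos": [[0, 0, 0.015], [0, 0, 0.015], [0, 0, 0.01], [0, 0, 0.004], [0, 0, 0.002], [0, 0, 0.001], [0, 0, 0.0005], [0, 0, 0]], "gripper": [0.015, 0.015, 0.015, 0.015, 0.015, 0.015, 0.015, 0.015]}}

```text
time: 39.28
tool_pos: [0.5441, -0.0939, 0.0468]
tcp_rot: [2.158, 2.282, 0.001]
wrist_force: [-0.9, -0.1, -2.5]
width: 0.265
grip_force: 108.3
```

Call:
{"name": "jog_arm", "arguments": {"turn": [[0, 0, 0], [0, 0, 0], [0, 0, 0], [0, 0, 0], [0, 0, 0], [0, 0, 0], [0, 0, 0], [0, 0, 0], [0, 0, 0], [0, 0, 0], [0, 0, 0], [0, 0, 0]], "delta_pos": [[0, 0, 0.001], [0, 0, 0.0007], [0.008, 0, 0], [0.01, 0, 0], [0.01, 0, 0], [0.01, 0, 0], [0.01, 0, 0], [0.01, 0, 0], [0.01, 0, 0], [0.01, 0, 0], [0.007, 0, 0], [0, 0, 0]], "gripper": [0.015, 0.015, 0.015, 0.015, 0.015, 0.015, 0.015, 0.015, 0.015, 0.015, 0.015, 0.015]}}

```text
time: 40.28
tool_pos: [0.5394, -0.0087, 0.0451]
tcp_rot: [2.154, 2.283, -0.001]
wrist_force: [0.2, -6.5, 2.8]
width: 0.265
grip_force: 108.9
```

Call:
{"name": "jog_arm", "arguments": {"turn": [[0, 0, 0], [0, 0, 0], [0, 0, 0], [0, 0, 0], [0, 0, 0], [0, 0, 0], [0, 0, 0], [0, 0, 0]], "delta_pos": [[0.006, 0, 0], [0.006, 0, 0], [0.006, 0, 0], [0.006, 0, 0], [0.005, 0, 0], [0.002, 0, 0], [0, 0, 0], [0, 0, 0]], "gripper": [0.015, 0.015, 0.015, 0.015, 0.015, 0.015, 0.015, 0.015]}}

```text
time: 40.95
tool_pos: [0.5377, 0.0213, 0.0451]
tcp_rot: [2.154, 2.282, -0.002]
wrist_force: [0.1, -8.4, 3.3]
width: 0.267
grip_force: 108.9
```

```bash
python3 - <<'E'
from h import *
p,y=yaw0(); print(p,y,loc(p),read_state()['width'],read_state()['wrist_force'])
E
```

```text
[0.53768426 0.02125538 0.04510766] 0.05759664331665417 [-0.     -0.1242] 0.2672727889850871 [ 0.05790062 -8.44023932  3.32124413]
```

Call:
{"name": "jog_arm", "arguments": {"turn": [[0, 0, 0], [0, 0, 0], [0, 0, 0], [0, 0, 0], [0, 0, 0], [0, 0, 0], [0, 0, 0], [0, 0, 0], [0, 0, 0], [0, 0, 0], [0, 0, 0], [0, 0, 0], [0, 0, 0], [0, 0, 0]], "delta_pos": [[0.002, 0, 0], [0.001, 0, 0], [0, 0, 0], [0, 0, 0], [0, 0, 0], [0, 0, 0], [0, 0, 0], [0, 0, 0], [0, 0, -0.01], [0, 0, -0.025], [0, 0, -0.035], [0, 0, -0.035], [0, 0, 0], [0, 0, 0]], "gripper": [0.015, 0.015, 0.015, 0.015, 0.05, 0.05, 0.05, 0.05, 0.05, 0.05, 0.05, 0.05, 0.05, 0.05]}}

```text
time: 42.12
tool_pos: [0.5394, 0.0254, 0.1534]
tcp_rot: [2.155, 2.279, 0.008]
wrist_force: [1.0, 0.2, -0.4]
width: 0.583
grip_force: 0.0
```

Call:
{"name": "jog_arm", "arguments": {"turn": [[0, 0, 0], [0, 0, 0], [0, 0, 0], [0, 0, 0], [0, 0, 0], [0, 0.1, 0], [0, 0.1, 0], [0, 0.1, 0], [0, 0.1, 0], [0, 0.1, 0], [0, 0.1, 0], [0, 0.1, 0], [0, 0, 0], [0, 0, 0], [0, 0, 0], [0, 0, 0]], "delta_pos": [[-0.0094, -0.0298, 0], [-0.0094, -0.0298, 0], [-0.0094, -0.0298, 0], [-0.0094, -0.0298, 0], [-0.0094, -0.0298, 0], [0, 0, 0], [0, 0, 0], [0, 0, 0], [0, 0, 0], [0, 0, 0], [0, 0, 0], [0, 0, 0], [0, 0, 0], [0, 0, 0], [0, 0, 0], [0, 0, 0]], "gripper": [0.05, 0.05, 0.05, 0.05, 0.05, 0.05, 0.05, 0.05, 0.05, 0.05, 0.05, 0.05, 0.05, 0.05, 0.05, 0.05]}}

```text
time: 43.45
tool_pos: [0.3906, -0.0295, 0.1497]
tcp_rot: [-1.758, -1.861, -0.64]
wrist_force: [-1.2, 0.3, 0.4]
width: 0.585
grip_force: 0.0
```

```bash
python3 - <<'E'
from h import *
s=read_state(); print(s['tool_pos'])
im=snap('wrist','w15'); P=np.load('pics/w15.npy')
g=F+FR@np.array([-.146,-.040]); u=proj('wrist',[g[0],g[1],.045],P)
x,y=int(u[0]),int(u[1]); x0,y0=max(0,x-65),max(0,y-50); cv2.imwrite('pics/w15b.png',cv2.resize(im[y0:y0+100,x0:x0+130,::-1],None,fx=6,fy=6,interpolation=cv2.INTER_CUBIC)); print(x0,y0)
E
```

```text
[ 0.39057036 -0.02945034  0.14974982]
216 115
```

View pics/w15b.png

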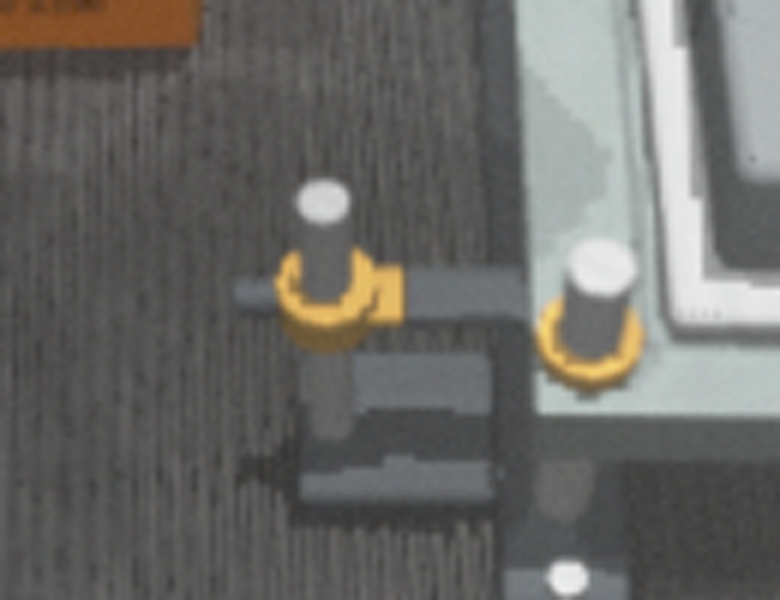

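The pointer (rows 267-319) is level with the tab (rows 265-325), within about 0.5 mm. One numeric check of the pads and the tray in the top view, then I'll hand in.

```bash
python3 - <<'E'
from h import *
im=snap('top','top16'); a=cv2.imread('pics/top11.png',0).astype(np.float32); b=cv2.imread('pics/top16.png',0).astype(np.float32)
for k,(x,y) in {'A p3':(214,172),'B p2':(214,200),'C p1':(213,228),'tray':(145,215)}.items():
    t=a[y-13:y+14,x-22:x+23]; r=cv2.matchTemplate(b[y-21:y+22,x-30:x+31],t,cv2.TM_CCOEFF_NORMED); print(k,r.max().round(3),np.array(cv2.minMaxLoc(r)[3])-8)
s=read_state(); print(s['time'],s['wrist_force'])
E
```

```text
A p3 0.229 [-8 -1]
B p2 0.15 [ 0 -1]
C p1 0.159 [-1  0]
tray 0.134 [0 0]
43.55 [-0.07222274 -0.05934888 -0.34689601]
```

The arm blocked that comparison, so I'll repeat the earlier overhead wrist pose and compare from there.

Call:
{"name": "jog_arm", "arguments": {"turn": [[0, -0.1, 0], [0, -0.1, 0], [0, -0.1, 0], [0, -0.1, 0], [0, -0.1, 0], [0, -0.1, 0], [0, -0.1, 0], [0, 0, 0], [0, 0, 0], [0, 0, 0], [0, 0, 0], [0, 0, 0], [0, 0, 0], [0, 0, 0], [0, 0, 0], [0, 0, 0], [0, 0, 0], [0, 0, 0], [0, 0, 0]], "delta_pos": [[0, 0, 0], [0, 0, 0], [0, 0, 0], [0, 0, 0], [0, 0, 0], [0, 0, 0], [0, 0, 0], [0.021, 0.0186, -0.0146], [0.021, 0.0186, -0.0146], [0.021, 0.0186, -0.0146], [0.021, 0.0186, -0.0146], [0.021, 0.0186, -0.0146], [0.021, 0.0186, -0.0146], [0.021, 0.0186, -0.0146], [0.021, 0.0186, -0.0146], [0, 0, 0], [0, 0, 0], [0, 0, 0], [0, 0, 0]], "gripper": [0.05, 0.05, 0.05, 0.05, 0.05, 0.05, 0.05, 0.05, 0.05, 0.05, 0.05, 0.05, 0.05, 0.05, 0.05, 0.05, 0.05, 0.05, 0.05]}}

```text
time: 45.13
tool_pos: [0.5285, 0.1455, 0.2656]
tcp_rot: [-2.158, -2.283, 0.002]
wrist_force: [0.2, -0.4, 0.1]
width: 0.588
grip_force: 0.0
```

```bash
python3 - <<'E'
from h import *
im=snap('wrist','w17'); print(np.load('pics/w17.npy')[:3],np.load('pics/w11.npy')[:3])
a=cv2.imread('pics/w11.png',0).astype(np.float32); b=cv2.imread('pics/w17.png',0).astype(np.float32)
for k,(x,y) in {'C':(298,262),'B':(397,262),'A':(500,262),'carrier L':(255,195),'light':(352,44),'carton':(357,14)}.items():
    x,y=int(x*.7),int(y*.7); y=max(y,20); w,h=(24,50) if k in'ABC' else (20,8)
    w2=12; t=a[max(0,y-h):y+h,x-w:x+w]; r=cv2.matchTemplate(b[max(0,y-h-w2):y+h+w2,x-w-w2:x+w+w2],t,cv2.TM_CCOEFF_NORMED)
    oy=min(w2,max(0,y-h)); print(k,r.max().round(3),np.array(cv2.minMaxLoc(r)[3])-[w2,oy])
E
```

```text
[0.52848027 0.14554077 0.26562941] [0.52965207 0.14502509 0.26745817]
C 0.931 [-2  2]
B 0.932 [1 1]
A 0.82 [4 2]
carrier L 0.842 [0 1]
light 0.984 [1 0]
carton 0.988 [1 0]
```

```bash
python3 -c "
from workcell import ticket
print(ticket.finish_job())"
```

```text
the job is handed in; nothing more can be done
None
```

The job is handed in (no verdict came back): the light and carton are in the tray, three pads are seated, and the wedge holds the carrier with its pointer about 0.5 mm from the mark by camera.

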